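# Lock the jar on the spice mill and switch it on

### The job

Get the sample mill ready for the next batch of dried ginger. Its red push-push power switch may have been left in or out, which is best told by touch; the jar must only be turned with the power off, so if the switch is latched in (on), click it out first. Then turn the jar a quarter turn clockwise until it clicks locked, click the power switch on so that it stays in, and do not knock the other things on the bench about.

Things in the scene. Friction and masses are not known exactly. Their poses are not given: they have to be found in the camera images.
- mill: Spice sample mill: grey bench machine, steel jar on top; fixed, yawed up to 0.28. Origin on the table on the jar's upright axis; x to its back, y its left, z up; front (-x) faces the robot. Base x -140 to 113, y -95 to 95 mm, rear part 136 mm tall; in front the panel slopes from (x -50, z 136) down to (x -140, z 63). A black dial on it, 30 mm wide, 15 mm high, 86 mm left of the switch, is not used.
- jar_lid (a point): Centre of the top of the flat grey jar lid, on the jar's axis, 267 mm above the table. The steel bowl flares from 112 mm across at its foot (172 mm up) to 160 mm at the lid and hangs over the panel. The jar cannot be lifted off. Under it, on the base's black collar, a white dot marks where the handle stands when the jar is merely set down, a red dot where it stands locked.
- jar (a joint): Turn of the jar, rad, clockwise seen from above; starts at 0 to 0.2. The handle points 135 deg minus this angle, counted anticlockwise from the mill's x axis: at 0 front left, at 1.571 (the stop, locked) back left. Turning takes 1.5 N at the handle, but from 1.12 it climbs a sprung detent (up to about 8 N), topped at 1.34; past about 1.42 the detent snaps it on to at least 1.5, and holds it there.
- handle_grip (a point): Centre of the upright grip bar of the jar's black side handle, 220 mm above the table, 105 mm from the jar's axis. The bar is 84 mm tall (178 to 262 mm up), 18 mm thick along the turning circle, 22 mm radially. Its upper half stands 16 to 27 mm clear of the bowl, joined to it by an arm 16 mm thick, 246 to 258 mm up. Axes: the mill's, turned with the jar (equal to the mill's at joint 0).
- switch_point (a point): Centre of the red power switch, on the panel's surface, right half. z: the panel's outward normal and the switch's axis, 39 deg from vertical, leaning to the mill's front; y: the mill's y. Round cap 34 mm across in a steel bezel 48 mm across, 4 mm high. The cap's flat face stands 16 mm above this point when out, 11 mm when latched in, 7 mm at the end of travel.
- power_switch (a joint): Push-push power switch: how far its cap is in, m. 0: out, off. 0.005: latched in, on. 0.009: end of travel. Each press to the end and release changes it over (the change comes at about 0.008). The spring gives 3 N when out, 5.7 N at the end: a touch under 2.5 N does not move it. At the start it is either in or out; no lamp or mark tells which.
- sample_tin: round steel sample tin with a yellow lid, 71 mm across, 93 mm tall, standing right of the mill; origin on the table under its middle; to be left alone
- scoop: aluminium scoop with a wooden grip, about 170 mm long, 34 mm tall, lying right of the mill; origin on the table under its middle; to be left alone
- ginger_0: piece of dried ginger root, about 70 mm long, 21 mm tall, lying right of the mill; origin on the table under its middle; to be left alone
- ginger_1: piece of dried ginger root, about 70 mm long, 21 mm tall, lying left of the mill; origin on the table under its middle; to be left alone
- ginger_2: piece of dried ginger root, about 70 mm long, 21 mm tall, lying left of the mill; origin on the table under its middle; to be left alone
- brush: small wooden bench brush, 160 mm long, 24 mm tall, lying left of the mill; origin on the table under its middle; to be left alone
- sieve: brass sampling sieve, 100 mm across, 40 mm tall, standing to the left of and behind the mill; origin on the table under its middle; to be left alone

How it is judged:
By the outcome, as a careful person would: the job done as asked, in the order asked, and still so for the second after the job is handed in, with the robot touching nothing.
It also fails if it takes over 72 s, if anything falls off the work surface, if the arm or the gripper's body presses on something with over 40 N, if the wrist force passes 120 N, or if a joint passes its speed limit or range.

### The arm

A 6-joint arm with a two-finger parallel gripper is mounted at the origin on the work surface. World frame = base frame: x ahead of the robot, y to its left, z up, the work surface at z = 0. Lengths are in m, angles in rad, forces in N, time in s.
With the tool pointing down it reaches from about 0.25 to 0.8 m from the base axis. Payload 3.9 kg.
Tool frame: the origin (TCP) lies midway between the tips of the shut fingers; the grasp point (between the pads) lies 19 mm behind it; z points along the fingers, y is the direction in which the jaws open and shut (so a half turn about z gives the same grasp; the last joint's range is limited). The gripper opens to 85 mm and grips with 20 to 120 N. Pads are 22 mm wide; open, the fingers measure 114 mm over their backs; the gripper's body (76 mm by 85 mm) begins 54 mm behind the grasp point. The pads swing forward as they close: fully open they stand 13 mm farther back than shut.
Start: joints at [-1.189, 0.26, -0.138, 1.173, 0, 1.571], TCP at [0.196, -0.487, 0.2] pointing down, gripper open.
Joint ranges: [-2.78, 2.78], [-0.83, 1.72], [-1.28, 1.37], [-1.9, 2.12], [-1.57, 1.48], [-3.14, 3.14]. Speed limits (rad/s): [2.57, 2.57, 3.14, 3.14, 3.14, 3.14].

### API

Orientations are given as a unit quaternion [w, x, y, z].
In Python, from station import monitor, optics, order gives the robot as it stands.
- The arm moves only by the shell command python3 -m jog 'ROWS'. ROWS is JSON, a list of rows, each a list of 3 entries, a list of its own where there are three numbers: the shift along the tool's x, y, z in cm, then the turn, a rotation vector about the tool's x, y, z in rad, then the closure, from 0 (fully open) to 1 (shut). A call has 1 to 12 rows; each row shifts and turns the commanded pose from where the row before left it, along the tool's axes as they then stand; what a row does not reach is not made up. A row lasts 1/10 s, in which the tool goes at most 50 mm and 8.59 degrees, less where a joint would pass 70% of its speed; a pose out of reach is approached as far as the arm can. A call is refused whole if a number of a shift passes 5 or a number of a turn 0.15, either way. A call with a gripper value outside its range is refused whole. The fingers move at their own pace and stop on an object; the grip force is fixed at half the most. Time passes only in rows, so rows that do not move let the fingers close. It gives the time, the measured TCP pose, the force and the opening at its end, in the units of the state.
- monitor.observe(): the state, without advancing time (a new reading comes with each control period).
- optics.snapshot(name): name is "scene" or "top" or "wrist"; returns the picture (420x560x3 uint8, blue, green, red); there is no depth.
- optics.calibration(name): a dict with "intrinsics" (3x3 intrinsics, pixels), "cam_to_world" (4x4, takes a point from camera to world coordinates); the wrist camera has in their place "T_tool_cam" (4x4, takes a point from camera to tool coordinates, whose origin is the TCP and whose axes are the flange's). Camera axes: x right, y up, looking along -z (the intrinsics and any distortion apply to the point x, -y, -z); pixel columns grow to the right and rows downward; lengths in m; the calibration is good to about 2 mm. A picture is of the moment at which its call begins: read the wrist's pose just before it. calibration takes no time and is no camera call.
- order.close_job(): hands the job in, once; it reports no verdict.
The state is a dict: "clock": time; "joints": joint angles; "qd": joint speeds; "tau": joint torques, N m; "tool_pos": TCP position; "tcp_rot": TCP orientation; "ft_force": force on the tool from outside, world axes, zero at the start; "wrist_torque": the same for the moment, N m; "grip_width": opening from 0.0 (shut) to 1.0 (fully open).
Only numpy, scipy, OpenCV 4.12 (cv2) and the standard library are available. Lean on these libraries where they do the work, as an engineer would, in place of code of your own. Each camera call takes 0.05 s, during which the arm holds its last target.

## Working session

There is one attempt and no reset: what is moved stays moved. The work goes in short steps, Python scripts to look and compute and a shell command to move; the robot and the scene stay as the last step left them, time stands still between calls to the robot, and variables do not carry over. Pictures are saved under pics/ and viewed, and the job is handed in when it is done.

```bash
ls; mkdir -p pics; python3 - <<'E'
from station import monitor, optics
import cv2
print(monitor.observe())
for n in ["scene","top","wrist"]:
    cv2.imwrite(f"pics/{n}0.png",optics.snapshot(n)); print(n,optics.calibration(n))
E
```

```text
pics
{'clock': 0.0, 'joints': array([-1.18899363e+00,  2.60683059e-01, -1.39374635e-01,  1.17269721e+00,
       -8.01587018e-06,  1.57078889e+00]), 'qd': array([-0.00064257, -0.00175702, -0.00037138,  0.00048755, -0.00029632,
       -0.00157316]), 'tau': array([-1.93419968e-03, -4.05671597e+01,  2.53927857e+01,  1.86172896e-02,
       -2.22170788e-04,  2.37231514e-07]), 'tool_pos': array([ 0.19533247, -0.48650885,  0.19946336]), 'tcp_rot': array([-9.60735983e-04,  9.81832431e-01,  1.89747513e-01, -1.89745113e-04]), 'ft_force': array([ 0.34804503, -0.35410977, -0.09320227]), 'wrist_torque': array([-0.03079153,  0.02078233, -0.0310921 ]), 'grip_width': 0.994391278431104}
scene {'intrinsics': array([[404.54140956,   0.        , 281.9122114 ],
       [  0.        , 404.54140956, 205.67348979],
       [  0.        ,   0.        ,   1.        ]]), 'cam_to_world': array([[-0.88344366,  0.43073146, -0.18438465,  0.39707443],
       [-0.46852477, -0.80924783,  0.35440443,  0.31895249],
       [ 0.00344026,  0.39948513,  0.91673322,  1.0161638 ],
       [ 0.        ,  0.        ,  0.        , 
[... 283 characters left out ...]
435,  0.00185433, -0.00280518, -0.03115736],
       [-0.0026623 ,  0.07301272,  0.99732746,  1.01591261],
       [ 0.        ,  0.        ,  0.        ,  1.        ]])}
wrist {'intrinsics': array([[300.17709188,   0.        , 278.14435148],
       [  0.        , 300.17709188, 211.43363571],
       [  0.        ,   0.        ,   1.        ]]), 'T_tool_cam': array([[ 2.70799758e-04,  9.47495092e-01,  3.19770195e-01,
         8.27298672e-02],
       [ 9.99999963e-01, -2.63271046e-04, -6.67720886e-05,
        -5.22792809e-05],
       [ 2.09200075e-05,  3.19770201e-01, -9.47495128e-01,
        -1.74483326e-01],
       [ 0.00000000e+00,  0.00000000e+00,  0.00000000e+00,
         1.00000000e+00]])}
```

View pics/scene0.png

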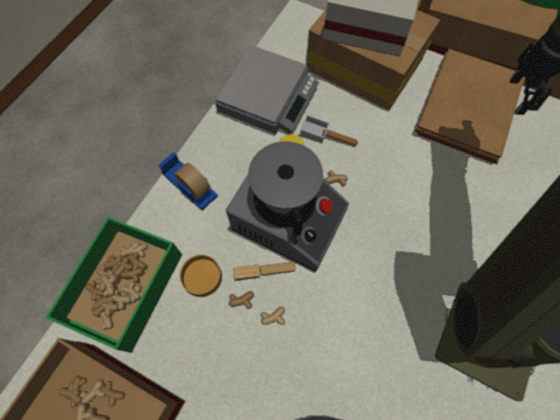

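View pics/top0.png

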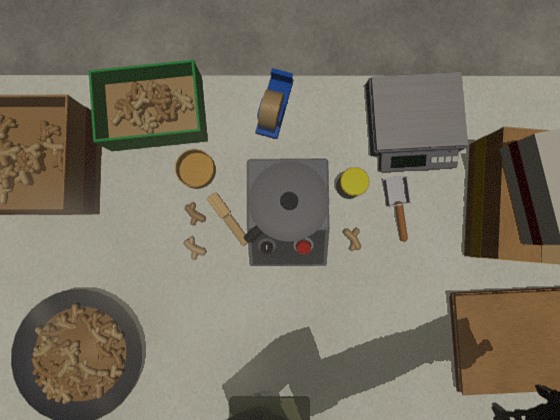

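View pics/wrist0.png

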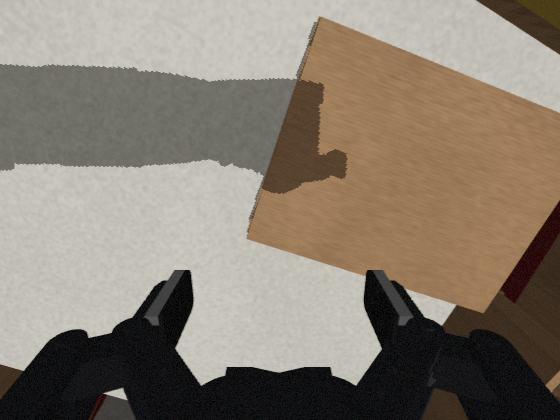

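The mill is near (288,212) in the top view and looks nearly unrotated. The switch is near (304,246) and the handle near (253,234). I'll enlarge both views.

```bash
python3 - <<'E'
import cv2
a=cv2.imread("pics/top0.png")[145:280,170:420]; cv2.imwrite("pics/top0c.png",cv2.resize(a,None,fx=3.2,fy=3.2,interpolation=cv2.INTER_CUBIC))
a=cv2.imread("pics/scene0.png")[130:275,215:365]; cv2.imwrite("pics/scene0c.png",cv2.resize(a,None,fx=4,fy=4,interpolation=cv2.INTER_CUBIC))
E
```

```text
(no output)
```

View pics/top0c.png

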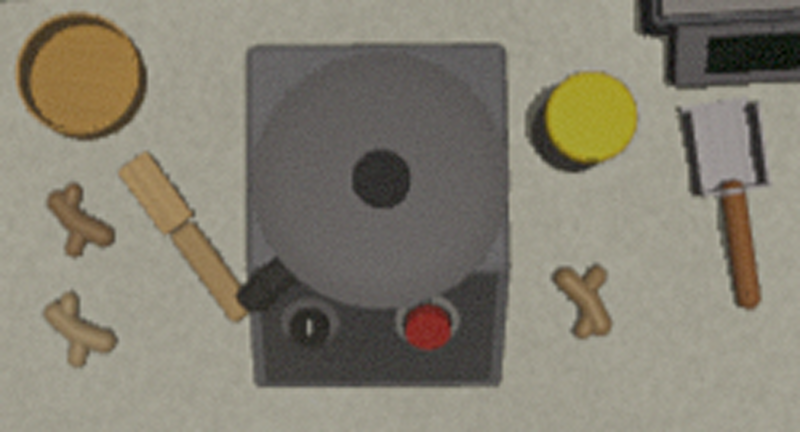

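View pics/scene0c.png

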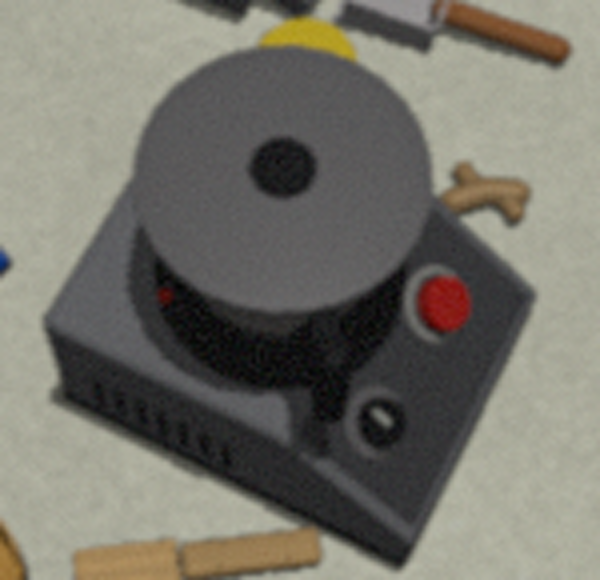

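```bash
cat > fit.py <<'E'
import numpy as np
from station import optics
from scipy.optimize import least_squares
C={n:optics.calibration(n) for n in("scene","top")}
def proj(n,P):
    M=np.linalg.inv(C[n]["cam_to_world"]);p=M[:3,:3]@P+M[:3,3]
    K=C[n]["intrinsics"];q=K@np.array([p[0],-p[1],-p[2]]);return q[:2]/q[2]
T=lambda u,v:(170+u/3.2,145+v/3.2)
S=lambda u,v:(215+u/4,130+v/4)
def world(p,m):
    x,y,t=p[:3];c,s=np.cos(t),np.sin(t)
    return np.array([x+c*m[0]-s*m[1],y+s*m[0]+c*m[1],m[2]])
obs=[("top",T(249,46),(.113,.095,.136)),("top",T(505,46),(.113,-.095,.136)),("top",T(257,385),(-.14,.095,.063)),("top",T(499,384),(-.14,-.095,.063)),
("scene",S(46,322),(.113,.095,.136)),("scene",S(535,297),(-.14,-.095,.063)),("scene",S(408,540),(-.14,.095,.063))]
def lid(p,n):
    a=np.linspace(0,2*np.pi,73);q=np.array([proj(n,world(p,(.08*np.cos(b),.08*np.sin(b),.267))) for b in a])
    return np.r_[q.min(0),q.max(0)]
LT=np.r_[T(252,50),T(507,308)];LS=np.r_[S(134,46),S(431,313)]
sa=np.deg2rad(39.05);nrm=np.array([-np.sin(sa),0,np.cos(sa)]);tan=np.array([np.cos(sa),0,np.sin(sa)])
def panel(d,y,h): return np.array([-.14,0,.063])+tan*d+np.array([0,y,0])+nrm*h
capT,capS=T(428,328),S(444,303)
dT,dS=T(309,327),S(381,421)
def res(p):
    r=[proj(n,world(p,m))-np.array(o) for n,o,m in obs]+[lid(p,"top")-LT,lid(p,"scene")-LS]
    r+=[proj("top",world(p,panel(p[3],p[4],p[5])))-capT,proj("scene",world(p,panel(p[3],p[4],p[5])))-capS]
    r+=[proj("top",world(p,panel(p[3],p[4]+.086,.015)))-dT,proj("scene",world(p,panel(p[3],p[4]+.086,.015)))-dS]
    return np.concatenate(r)
if __name__=="__main__":
    f=least_squares(res,[.5,-.03,0,.05,-.043,.014]);p=f.x;print(p.round(4));print(res(p).round(1))
    sw=world(p,panel(p[3],p[4],0));print("switch",sw,"mill",panel(p[3],p[4],0))
    # handle
    o=np.array(T(262,287))
    for a in (0,.05,.1,.15,.2):
        th=np.deg2rad(135)-a
        print(a,[ (proj("top",world(p,((.105)*np.cos(th),.105*np.sin(th),.262)))-np.array([170,145]))*3.2])
E
python3 fit.py
```

```text
[ 0.5764 -0.0438  0.0039  0.0716 -0.0362  0.0137]
[-1.7 -1.1  0.3 -1.3 -2.   0.8 -0.3  1.  -2.  -0.8  1.6 -1.4  1.4  1.5
 -1.4 -0.2  0.6  0.5 -0.5 -2.4  1.6 -1.7 -0.9 -0.3  0.3 -0.9 -0.8  0.4
  0.8 -0.7]
switch [ 0.4921246  -0.08033954  0.10812887] mill [-0.08436982 -0.036175    0.10812887]
0 [array([257.06050109, 300.31795094])]
0.05 [array([251.17132509, 294.09626176])]
0.1 [array([245.60595227, 287.59054502])]
0.15 [array([240.3781649 , 280.81770058])]
0.2 [array([235.50083773, 273.79527934])]
```

```bash
cat > plan.py <<'E'
import numpy as np
from scipy.spatial.transform import Rotation as Rn
from station import monitor
def R_(q): return Rn.from_quat([q[1],q[2],q[3],q[0]])
def cur(): s=monitor.observe(); return np.array(s["tool_pos"]),R_(s["tcp_rot"]),s
def rows(pts,clo,start=None,n=None):
    """pts: list of (pos,R); prints rows"""
    p,R=start if start else cur()[:2]
    out=[]
    for (q,Q) in pts:
        rv=(R.inv()*Q).as_rotvec();L=np.linalg.norm(q-p)
        k=n or max(int(np.ceil(max(L/.045,np.linalg.norm(rv)/.14))),1)
        d=(q-p)/k
        for i in range(k):
            sh=R.inv().apply(d)*100
            out.append([list((sh.round(2)+0.).tolist()),((rv/k).round(3)+0.).tolist(),clo]); p=p+d; R=R*Rn.from_rotvec(rv/k)
    print(len(out));print(str(out).replace(" ",""))
def mat(x,y): 
    x=np.array(x,float);x/=np.linalg.norm(x);y=np.array(y,float);y-=x*(x@y);y/=np.linalg.norm(y)
    return Rn.from_matrix(np.c_[x,y,np.cross(x,y)])
c,s=np.cos(np.deg2rad(39.05)),np.sin(np.deg2rad(39.05))
def swR(yaw): return Rn.from_rotvec([0,0,yaw])*mat([0,1,0],[c,0,s])
E
python3 - <<'E'
from plan import *
rows([(np.array([.415,-.08,.205]),swR(0.0))],1)
E
```

```text
11
[[[3.23,-2.69,-0.04],[-0.054,0.037,-0.104],1],[[3.49,-2.34,-0.06],[-0.054,0.037,-0.104],1],[[3.72,-1.96,-0.04],[-0.054,0.037,-0.104],1],[[3.9,-1.56,0.0],[-0.054,0.037,-0.104],1],[[4.04,-1.15,0.07],[-0.054,0.037,-0.104],1],[[4.13,-0.73,0.17],[-0.054,0.037,-0.104],1],[[4.18,-0.31,0.3],[-0.054,0.037,-0.104],1],[[4.18,0.1,0.44],[-0.054,0.037,-0.104],1],[[4.13,0.5,0.61],[-0.054,0.037,-0.104],1],[[4.03,0.89,0.8],[-0.054,0.037,-0.104],1],[[3.88,1.25,1.0],[-0.054,0.037,-0.104],1]]
```

```bash
python3 -m jog '[[[3.2,-2.7,0],[-0.054,0.037,-0.104],1],[[3.5,-2.3,-0.1],[-0.054,0.037,-0.104],1],[[3.7,-2,0],[-0.054,0.037,-0.104],1],[[3.9,-1.6,0],[-0.054,0.037,-0.104],1],[[4,-1.1,0.1],[-0.054,0.037,-0.104],1],[[4.1,-0.7,0.2],[-0.054,0.037,-0.104],1],[[4.2,-0.3,0.3],[-0.054,0.037,-0.104],1],[[4.2,0.1,0.4],[-0.054,0.037,-0.104],1],[[4.1,0.5,0.6],[-0.054,0.037,-0.104],1],[[4,0.9,0.8],[-0.054,0.037,-0.104],1],[[3.9,1.3,1],[-0.054,0.037,-0.104],1],[[0,0,0],[0,0,0],1]]'
python3 - <<'E'
from plan import *
from station import optics
import cv2
p,R,s=cur();print(p,R.as_matrix().round(3),s["joints"].round(3),s["clock"])
np.savez("w1.npz",p=p,R=R.as_matrix())
cv2.imwrite("pics/w1.png",optics.snapshot("wrist"))
E
```

```text
clock: 1.35
tool_pos: [0.4132, -0.0765, 0.2041]
tcp_rot: [0.232, 0.663, 0.671, 0.238]
ft_force: [-1.0, -0.5, -0.4]
grip_width: 0.003
[ 0.41315098 -0.07645807  0.20410165] [[-0.013  0.778  0.628]
 [ 1.     0.008  0.012]
 [ 0.004  0.628 -0.779]] [-0.396 -0.39  -0.99   0.335  0.255  1.247] 1.35
```

View pics/w1.png

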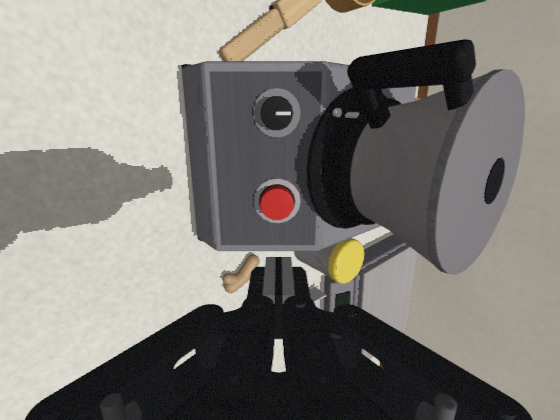

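```bash
python3 - <<'E'
import cv2
a=cv2.imread("pics/w1.png")[50:260,170:350]; cv2.imwrite("pics/w1c.png",cv2.resize(a,None,fx=2.8,fy=2.8,interpolation=cv2.INTER_CUBIC))
a=cv2.imread("pics/w1.png")[30:200,300:500]; cv2.imwrite("pics/w1d.png",cv2.resize(a,None,fx=3.5,fy=3.5,interpolation=cv2.INTER_CUBIC))
E
```

```text
(no output)
```

View pics/w1c.png

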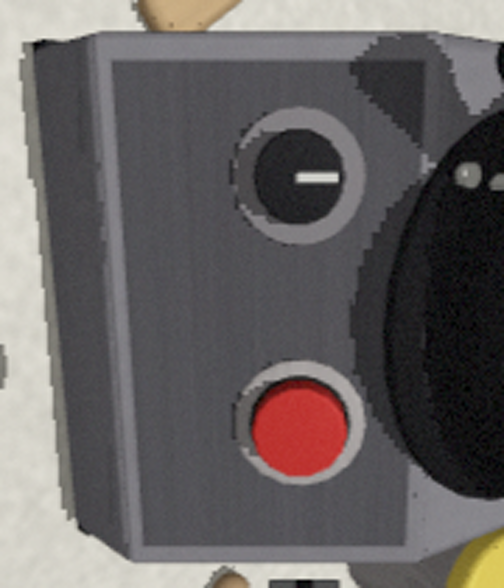

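View pics/w1d.png

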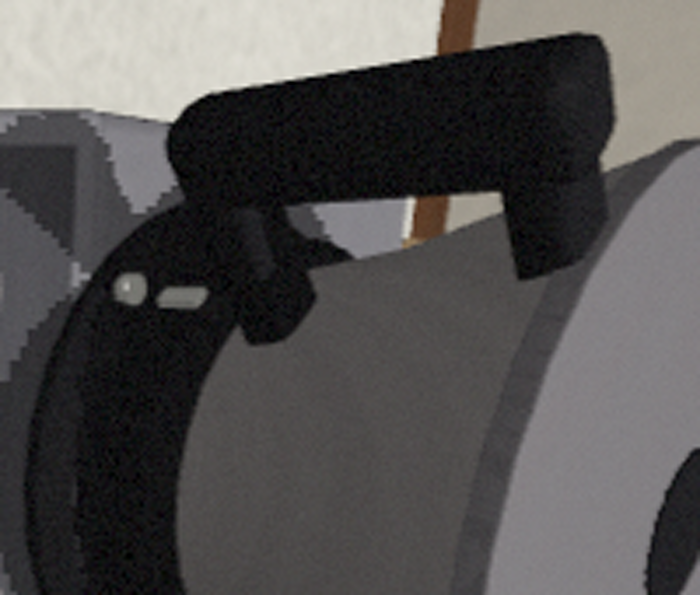

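```bash
cat > fit2.py <<'E'
from fit import *
W=np.load("w1.npz");Tt=optics.calibration("wrist");K=Tt["intrinsics"];M=np.eye(4);M[:3,:3]=W["R"];M[:3,3]=W["p"];Mi=np.linalg.inv(M@Tt["T_tool_cam"])
def pw(P):
    p=Mi[:3,:3]@P+Mi[:3,3];q=K@np.array([p[0],-p[1],-p[2]]);return q[:2]/q[2]
D=lambda u,v:np.array((170+u/2.8,50+v/2.8))
def res2(p):
    h=p[5]
    r=[pw(world(p,panel(p[3],p[4],.004)))-D(300,422),pw(world(p,panel(p[3],p[4]+.086,.004)))-D(299,176),
       pw(world(p,panel(p[3],p[4],h)))-D(299,429),pw(world(p,panel(p[3],p[4]+.086,.015)))-D(299,178),
       pw(world(p,panel(0,.095,0)))-D(98,32),pw(world(p,panel(0,-.095,0)))-D(132,562)]
    return np.concatenate(r)
if __name__=="__main__":
    print("tip",pw(W["p"]))
    f=least_squares(lambda p:np.r_[res2(p),res(p)*.5],[.57,-.04,0,.07,-.04,.014]);p=f.x
    print(p.round(4));print(res2(p).round(1));print(res(p).round(1))
    print("switch",world(p,panel(p[3],p[4],0)),panel(p[3],p[4],0))
    np.save("p.npy",p)
    E=lambda u,v:(300+u/3.5,30+v/3.5)
    for a in (0,.05,.1,.15,.2):
        th=np.deg2rad(135)-a
        for z in(.178,.262):
            q=pw(world(p,(.105*np.cos(th),.105*np.sin(th),z)));print(a,z,((q-[300,30])*3.5).round())
E
python3 fit2.py
```

```text
tip [276.8319281  246.80654525]
[ 0.5804 -0.0448  0.0065  0.0667 -0.0358  0.0131]
[-0.3  0.1  0.2  0.2 -0.   0.1  0.1 -0.5 -1.4 -0.4 -0.7  0.3]
[-1.4 -2.7  0.5 -3.1 -1.4 -0.8  0.2 -0.8 -3.3 -1.7  0.2 -2.5  0.2  0.4
 -0.9 -2.2  1.1 -1.6 -1.9 -3.4  0.1 -2.9 -0.7 -0.6  0.1 -0.7 -0.4  0.4
  0.9 -0.5]
switch [ 0.49244317 -0.08111571  0.10504987] [-0.0881653  -0.03578551  0.10504987]
0 0.178 [174. 178.]
0 0.262 [587. 139.]
0.05 0.178 [186. 162.]
0.05 0.262 [601. 117.]
0.1 0.178 [198. 146.]
0.1 0.262 [615.  96.]
0.15 0.178 [211. 132.]
0.15 0.262 [628.  78.]
0.2 0.178 [224. 120.]
0.2 0.262 [642.  61.]
```

```bash
python3 - <<'E'
from plan import *
sw=np.array([.4924,-.081,.1065]);n=np.array([-.63,0,.777])
rows([(sw+n*.028,swR(0.005))],1)
E
```

```text
3
[[[-0.11,0.0,3.27],[-0.001,-0.002,0.0],1],[[-0.1,-0.01,3.27],[-0.001,-0.002,0.0],1],[[-0.1,-0.01,3.27],[-0.001,-0.002,0.0],1]]
```

```bash
python3 -m jog '[[[-0.1,0,3.3],[0,0,0],1],[[-0.1,0,3.3],[0,0,0],1],[[-0.1,0,3.2],[0,0,0],1],[[0,0,0],[0,0,0],1],[[0,0,0],[0,0,0],1]]'
cat > st.py <<'E'
from plan import *
p,R,s=cur();sw=np.array([.4924,-.081,.1065]);n=np.array([-.63,0,.777])
d=p-sw
print("h %.1f mm  lat y %.1f tan %.1f"%(d@n*1e3,d[1]*1e3,(d@[.777,0,.63])*1e3),"Fn %.2f"%(s["ft_force"]@n),"F",s["ft_force"].round(2),"t",s["clock"])
E
python3 st.py; python3 -c "
from station import optics;import cv2
cv2.imwrite('pics/w2.png',optics.snapshot('wrist'))"
```

```text
clock: 1.9
tool_pos: [0.4753, -0.0844, 0.1287]
tcp_rot: [0.233, 0.667, 0.668, 0.236]
ft_force: [-0.2, -0.1, 0.1]
grip_width: 0.001
h 28.1 mm  lat y -3.4 tan 0.7 Fn 0.23 F [-0.23 -0.14  0.11] t 1.9
```

View pics/w2.png

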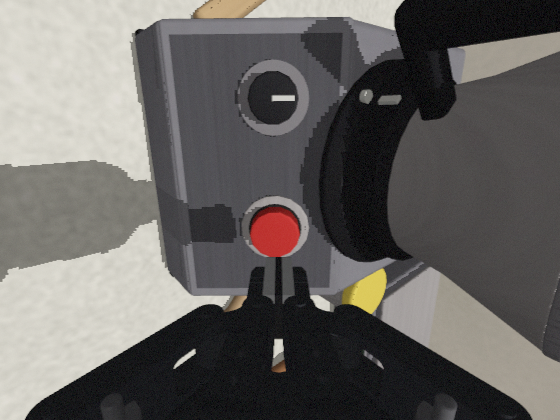

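```bash
python3 -m jog '[[[0.3,0,0.4],[0,0,0],1],[[0,0,0.4],[0,0,0],1],[[0,0,0],[0,0,0],1],[[0,0,0],[0,0,0],1]]' >/dev/null; python3 st.py
python3 -m jog '[[[0,0,0.1],[0,0,0],1],[[0,0,0],[0,0,0],1]]' >/dev/null; python3 st.py
python3 -m jog '[[[0,0,0.1],[0,0,0],1],[[0,0,0],[0,0,0],1]]' >/dev/null; python3 st.py
```

```text
h 20.8 mm  lat y 0.4 tan 2.2 Fn 0.75 F [-0.6  -0.09  0.48] t 2.35
h 19.5 mm  lat y 0.4 tan 2.0 Fn 0.20 F [0.31 0.73 0.51] t 2.55
h 18.3 mm  lat y 0.5 tan 1.9 Fn 0.27 F [0.14 0.98 0.46] t 2.75
```

```bash
python3 -m jog '[[[0,-0.2,0.1],[0,0,0],1],[[0,0,0],[0,0,0],1]]' >/dev/null; python3 st.py
python3 -m jog '[[[0,0,0.1],[0,0,0],1],[[0,0,0],[0,0,0],1]]' >/dev/null; python3 st.py
python3 -m jog '[[[0,0,0.05],[0,0,0],1],[[0,0,0],[0,0,0],1]]' >/dev/null; python3 st.py
```

```text
h 17.3 mm  lat y 0.5 tan -0.7 Fn -0.22 F [ 0.36 -0.44  0.01] t 2.95
h 16.3 mm  lat y 0.4 tan -0.1 Fn 0.26 F [ 0.07 -0.04  0.39] t 3.15
h 15.9 mm  lat y 0.4 tan -0.0 Fn 0.47 F [-0.97 -0.86 -0.18] t 3.35
```

```bash
python3 -m jog '[[[0,0,0.05],[0,0,0],1],[[0,0,0],[0,0,0],1]]' >/dev/null; python3 st.py
python3 -m jog '[[[0,0,0.05],[0,0,0],1],[[0,0,0],[0,0,0],1]]' >/dev/null; python3 st.py
python3 -m jog '[[[0,0,0.05],[0,0,0],1],[[0,0,0],[0,0,0],1]]' >/dev/null; python3 st.py
python3 -m jog '[[[0,0,0.05],[0,0,0],1],[[0,0,0],[0,0,0],1]]' >/dev/null; python3 st.py
```

```text
h 15.4 mm  lat y 0.4 tan -0.1 Fn 0.39 F [-0.02  0.19  0.48] t 3.55
h 14.9 mm  lat y 0.4 tan -0.1 Fn -1.11 F [ 1.38 -0.54 -0.31] t 3.75
h 14.4 mm  lat y 0.4 tan -0.1 Fn 0.55 F [ 0.17 -0.09  0.84] t 3.95
h 13.9 mm  lat y 0.4 tan -0.1 Fn 0.00 F [0.24 0.55 0.19] t 4.15
```

```bash
for i in 1 2 3; do python3 -m jog '[[[0,0,0.05],[0,0,0],1],[[0,0,0],[0,0,0],1]]' >/dev/null; python3 st.py; done
```

```text
h 13.4 mm  lat y 0.5 tan -0.1 Fn 0.07 F [-0.19  0.21 -0.07] t 4.35
h 12.9 mm  lat y 0.4 tan -0.1 Fn 0.63 F [-0.76  0.64  0.2 ] t 4.55
h 12.4 mm  lat y 0.4 tan -0.1 Fn 0.18 F [-0.59  0.71 -0.25] t 4.75
```

```bash
python3 -m jog '[[[0,0,0.05],[0,0,0],1],[[0,0,0],[0,0,0],1]]' >/dev/null; python3 st.py
python3 -m jog '[[[0,0,0.05],[0,0,0],1],[[0,0,0],[0,0,0],1]]' >/dev/null; python3 st.py
```

```text
h 11.9 mm  lat y 0.4 tan -0.1 Fn -0.53 F [ 0.38  0.92 -0.37] t 4.95
h 11.4 mm  lat y 0.4 tan -0.1 Fn 0.32 F [-0.08  0.3   0.34] t 5.15
```

```bash
python3 -m jog '[[[0,0,0.05],[0,0,0],1],[[0,0,0],[0,0,0],1]]' >/dev/null; python3 st.py
python3 -m jog '[[[0,0,0.05],[0,0,0],1],[[0,0,0],[0,0,0],1]]' >/dev/null; python3 st.py
```

```text
h 10.9 mm  lat y 0.5 tan -0.1 Fn -0.00 F [-0.03 -0.3  -0.03] t 5.35
h 10.4 mm  lat y 0.4 tan -0.1 Fn -0.50 F [ 0.38  0.15 -0.34] t 5.55
```

```bash
python3 -m jog '[[[0,0,0.05],[0,0,0],1],[[0,0,0],[0,0,0],1]]' >/dev/null; python3 st.py
python3 -m jog '[[[0,0,0.05],[0,0,0],1],[[0,0,0],[0,0,0],1]]' >/dev/null; python3 st.py
```

```text
h 9.9 mm  lat y 0.4 tan -0.0 Fn -0.43 F [-0.1   0.04 -0.64] t 5.75
h 9.4 mm  lat y 0.4 tan -0.1 Fn -0.07 F [0.16 0.43 0.04] t 5.95
```

```bash
python3 -c "
from station import optics;import cv2
a=optics.snapshot('wrist')
cv2.imwrite('pics/w3.png',cv2.resize(a[130:310,190:370],None,fx=3.3,fy=3.3,interpolation=cv2.INTER_CUBIC))"
```

```text
(no output)
```

View pics/w3.png

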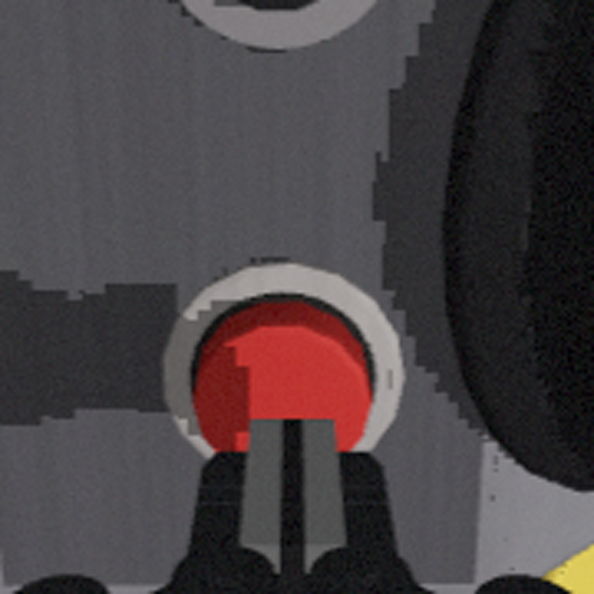

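```bash
python3 -m jog '[[[0,0,0.05],[0,0,0],1],[[0,0,0],[0,0,0],1]]' >/dev/null; python3 st.py
python3 -m jog '[[[0,0,0.05],[0,0,0],1],[[0,0,0],[0,0,0],1]]' >/dev/null; python3 st.py
```

```text
h 8.9 mm  lat y 0.5 tan -0.1 Fn 0.19 F [-0.02 -0.28  0.23] t 6.2
h 8.3 mm  lat y 0.5 tan -0.1 Fn -0.67 F [1.18 0.02 0.1 ] t 6.4
```

```bash
python3 -m jog '[[[0,0,0.05],[0,0,0],1],[[0,0,0],[0,0,0],1]]' >/dev/null; python3 st.py
python3 -m jog '[[[0,0,0.05],[0,0,0],1],[[0,0,0],[0,0,0],1]]' >/dev/null; python3 st.py
```

```text
h 7.9 mm  lat y 0.5 tan -0.1 Fn -0.09 F [ 0.44 -0.08  0.24] t 6.6
h 7.4 mm  lat y 0.5 tan -0.1 Fn -0.57 F [ 0.69  0.25 -0.17] t 6.8
```

```bash
python3 - <<'E'
from station import optics;import cv2,numpy as np
a=optics.snapshot('wrist')
b=optics.snapshot('scene');cv2.imwrite('pics/s4.png',b)
A=cv2.resize(a[130:310,190:370],(590,590),interpolation=cv2.INTER_CUBIC)
cv2.imwrite('pics/w4.png',A)
cv2.imwrite('pics/s4c.png',cv2.resize(b[130:275,215:415],None,fx=4,fy=4,interpolation=cv2.INTER_CUBIC))
E
```

```text
(no output)
```

View pics/w4.png

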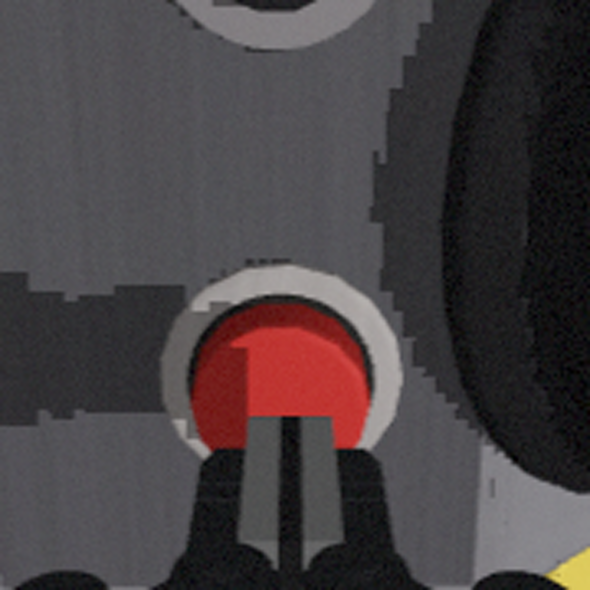

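View pics/s4c.png

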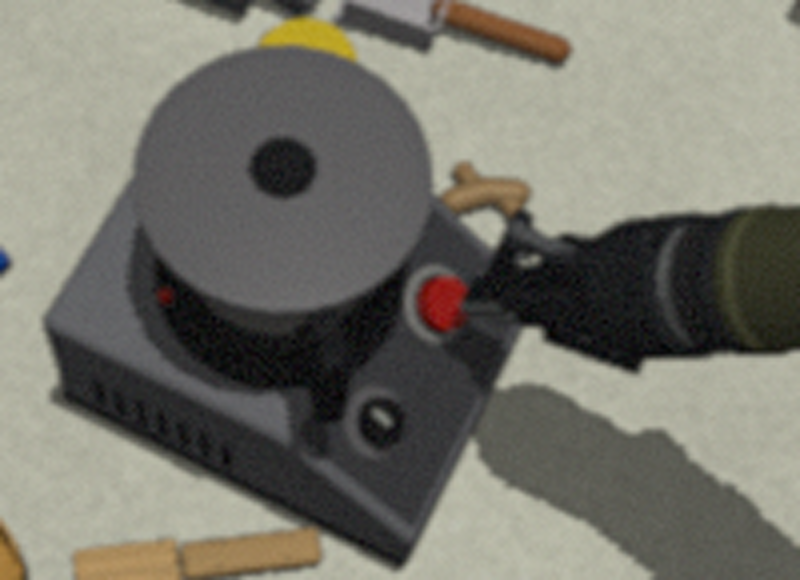

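```bash
python3 - <<'E'
from fit import proj
from plan import *
p,R,s=cur();z=R.as_matrix()[:,2];x=R.as_matrix()[:,0]
for d in (0,.007,.014,.02,.03): print(d,[((proj("scene",p-z*d+x*e)-[215,130])*4).round() for e in(-.011,0,.011)])
print(s["joints"].round(3))
E
```

```text
0 [array([446., 286.]), array([438., 301.]), array([430., 315.])]
0.007 [array([453., 286.]), array([446., 300.]), array([438., 315.])]
0.014 [array([461., 285.]), array([453., 300.]), array([445., 315.])]
0.02 [array([467., 285.]), array([460., 299.]), array([452., 314.])]
0.03 [array([479., 284.]), array([471., 299.]), array([463., 314.])]
[-0.299 -0.073 -1.115 -0.127  0.191  1.333]
```

```bash
python3 -m jog '[[[0,0,0.1],[0,0,0],1],[[0,0,0],[0,0,0],1]]' >/dev/null; python3 st.py
python3 -m jog '[[[0,0,0.1],[0,0,0],1],[[0,0,0],[0,0,0],1]]' >/dev/null; python3 st.py
```

```text
h 6.3 mm  lat y 0.5 tan -0.1 Fn 0.61 F [-0.14  0.43  0.67] t 7.1
h 5.3 mm  lat y 0.5 tan -0.1 Fn 0.42 F [0.11 0.81 0.63] t 7.3
```

```bash
python3 -m jog '[[[0,0,0.05],[0,0,0],1],[[0,0,0],[0,0,0],1]]' >/dev/null; python3 st.py
python3 -m jog '[[[0,0,0.05],[0,0,0],1],[[0,0,0],[0,0,0],1]]' >/dev/null; python3 st.py
```

```text
h 4.9 mm  lat y 0.5 tan -0.1 Fn -0.58 F [ 1.07 -0.17  0.13] t 7.5
h 4.4 mm  lat y 0.5 tan -0.1 Fn 0.82 F [-0.57  0.35  0.58] t 7.7
```

```bash
python3 -m jog '[[[0,0,0.05],[0,0,0],1],[[0,0,0],[0,0,0],1]]' >/dev/null; python3 st.py
python3 -m jog '[[[0,0,0.05],[0,0,0],1],[[0,0,0],[0,0,0],1]]' >/dev/null; python3 st.py
```

```text
h 3.9 mm  lat y 0.5 tan -0.1 Fn 0.04 F [-0.21  0.43 -0.12] t 7.9
h 3.4 mm  lat y 0.5 tan -0.1 Fn 0.20 F [ 0.57 -0.83  0.72] t 8.1
```

```bash
python3 - <<'E'
from station import optics;import cv2,numpy as np
a=optics.snapshot('wrist')
b=optics.snapshot('scene');c=optics.snapshot('top')
A=cv2.resize(a[170:290,200:360],(800,600),interpolation=cv2.INTER_CUBIC)
cv2.imwrite('pics/w5.png',A)
B=np.hstack([cv2.resize(b[175:245,290:360],(400,400),interpolation=cv2.INTER_CUBIC),cv2.resize(c[205:275,270:340],(400,400),interpolation=cv2.INTER_CUBIC)])
cv2.imwrite('pics/s5c.png',B)
E
```

```text
(no output)
```

View pics/w5.png

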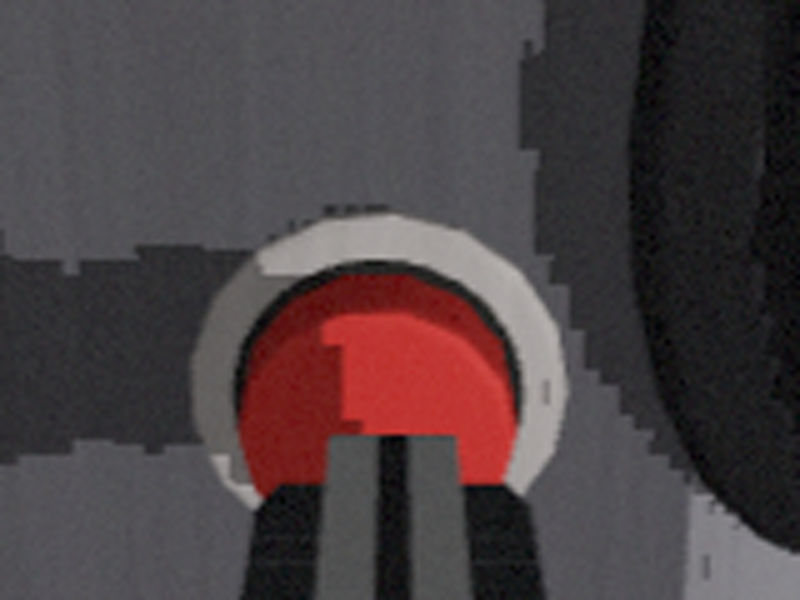

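View pics/s5c.png

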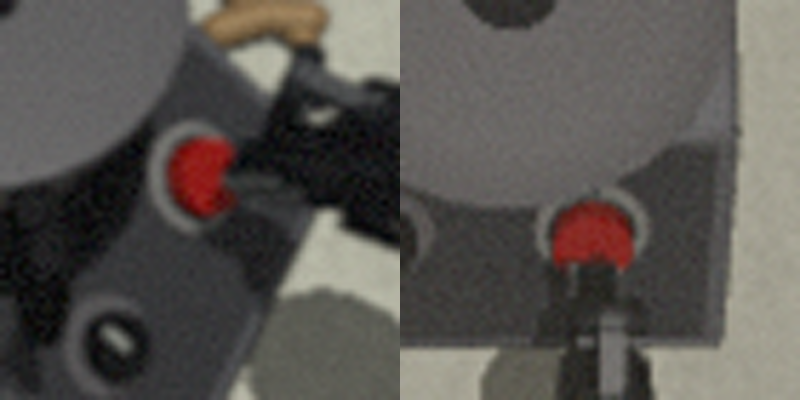

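```bash
python3 - <<'E'
from fit import proj
from plan import *
from scipy.optimize import least_squares
p,R,s=cur()
f=least_squares(lambda P:np.r_[proj("scene",P)-[330.6,206.5],proj("top",P)-[303.3,251.4]],p)
print(p,f.x,f.fun,(R.inv().apply(f.x-p)*1e3).round(1))
f=least_squares(lambda P:np.r_[proj("scene",P)-[326.0,205.7],proj("top",P)-[303.8,247.5]],p)
print("cap",f.x,f.fun,(R.inv().apply(f.x-p)*1e3).round(1))
E
```

```text
[ 0.49020135 -0.08053615  0.10910186] [ 0.47322037 -0.0816836   0.11771994] [-0.2307238  -0.04084325  0.06213741  0.21629428] [ -1.   -7.8 -17.4]
cap [ 0.48343631 -0.08303203  0.10814625] [ 0.38407043  0.06969472 -0.10346287 -0.36041486] [-2.5 -5.9 -3.5]
```

```bash
python3 -m jog '[[[0,0,0.05],[0,0,0],1],[[0,0,0],[0,0,0],1]]' >/dev/null; python3 st.py
python3 -m jog '[[[0,0,0.05],[0,0,0],1],[[0,0,0],[0,0,0],1]]' >/dev/null; python3 st.py
```

```text
h 2.9 mm  lat y 0.5 tan -0.1 Fn -0.14 F [-0.15 -0.86 -0.31] t 8.45
h 2.4 mm  lat y 0.5 tan -0.1 Fn 0.37 F [-0.32  0.11  0.22] t 8.65
```

```bash
python3 -m jog '[[[0,0,0.05],[0,0,0],1],[[0,0,0],[0,0,0],1]]' >/dev/null; python3 st.py
python3 -m jog '[[[0,0,0.05],[0,0,0],1],[[0,0,0],[0,0,0],1]]' >/dev/null; python3 st.py
```

```text
h 1.9 mm  lat y 0.5 tan -0.1 Fn 0.15 F [-0.48  0.36 -0.2 ] t 8.85
h 1.4 mm  lat y 0.5 tan -0.1 Fn -1.26 F [ 0.52  0.33 -1.2 ] t 9.05
```

```bash
python3 -m jog '[[[0,0,0.05],[0,0,0],1],[[0,0,0],[0,0,0],1]]' >/dev/null; python3 st.py
python3 -m jog '[[[0,0,0.05],[0,0,0],1],[[0,0,0],[0,0,0],1]]' >/dev/null; python3 st.py
```

```text
h 0.9 mm  lat y 0.5 tan -0.1 Fn -0.72 F [-0.27  0.18 -1.15] t 9.25
h 0.4 mm  lat y 0.5 tan -0.1 Fn 0.60 F [-0.65 -0.04  0.24] t 9.45
```

```bash
python3 -m jog '[[[0,0,0.05],[0,0,0],1],[[0,0,0],[0,0,0],1]]' >/dev/null; python3 st.py
python3 -m jog '[[[0,0,0.05],[0,0,0],1],[[0,0,0],[0,0,0],1]]' >/dev/null; python3 st.py
```

```text
h -0.1 mm  lat y 0.5 tan -0.1 Fn 0.62 F [-0.17 -0.01  0.67] t 9.65
h -0.7 mm  lat y 0.5 tan -0.1 Fn 0.26 F [ 0.13 -0.54  0.44] t 9.85
```

```bash
python3 -m jog '[[[0,0,0.05],[0,0,0],1],[[0,0,0],[0,0,0],1]]' >/dev/null; python3 st.py
python3 -m jog '[[[0,0,0.05],[0,0,0],1],[[0,0,0],[0,0,0],1]]' >/dev/null; python3 st.py
```

```text
h -1.1 mm  lat y 0.5 tan -0.1 Fn 0.16 F [-0.28 -0.61 -0.03] t 10.05
h -1.6 mm  lat y 0.5 tan -0.1 Fn 1.44 F [-1.25  0.31  0.84] t 10.25
```

```bash
python3 - <<'E'
from station import optics;import cv2,numpy as np
a=optics.snapshot('wrist')
A=cv2.resize(a[170:290,200:360],(800,600),interpolation=cv2.INTER_CUBIC)
cv2.imwrite('pics/w6.png',A)
E
```

```text
(no output)
```

View pics/w6.png

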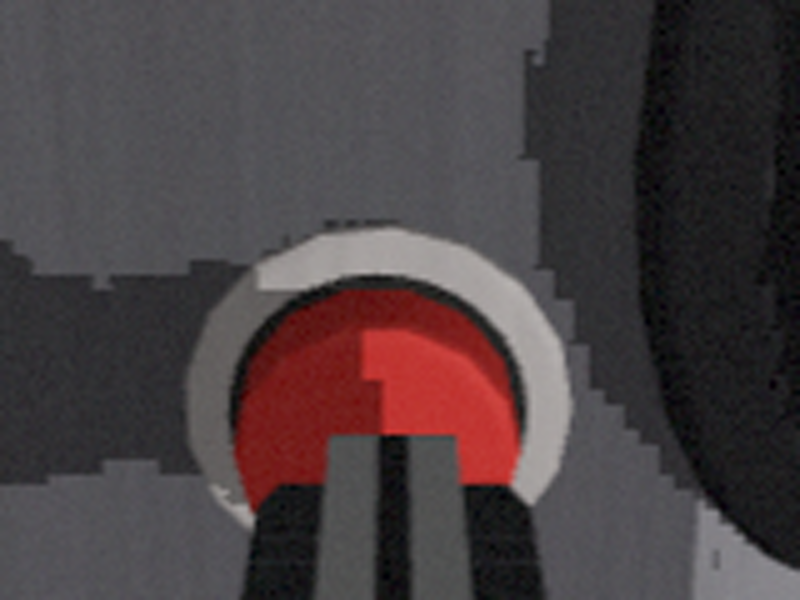

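```bash
python3 st.py; python3 -m jog '[[[0,0,0.05],[0,0,0],1],[[0,0,0],[0,0,0],1]]' >/dev/null; python3 st.py
python3 -m jog '[[[0,0,0.05],[0,0,0],1],[[0,0,0],[0,0,0],1]]' >/dev/null; python3 st.py
```

```text
h -1.6 mm  lat y 0.5 tan -0.1 Fn 0.32 F [0.04 0.73 0.45] t 10.3
h -2.1 mm  lat y 0.5 tan -0.1 Fn 0.24 F [-1.3  -0.36 -0.74] t 10.5
h -2.6 mm  lat y 0.5 tan -0.1 Fn 0.65 F [-1.32 -0.68 -0.23] t 10.7
```

```bash
python3 -m jog '[[[0,0,0.05],[0,0,0],1],[[0,0,0],[0,0,0],1]]' >/dev/null; python3 st.py
python3 -m jog '[[[0,0,0.05],[0,0,0],1],[[0,0,0],[0,0,0],1]]' >/dev/null; python3 st.py
```

```text
h -3.2 mm  lat y 0.5 tan -0.1 Fn 0.09 F [-0.3   0.58 -0.13] t 10.9
h -3.6 mm  lat y 0.5 tan -0.1 Fn 0.19 F [0.37 0.03 0.54] t 11.1
```

```bash
python3 -m jog '[[[0,0,0.05],[0,0,0],1],[[0,0,0],[0,0,0],1]]' >/dev/null; python3 st.py
python3 -m jog '[[[0,0,0.05],[0,0,0],1],[[0,0,0],[0,0,0],1]]' >/dev/null; python3 st.py
```

```text
h -4.1 mm  lat y 0.5 tan -0.1 Fn 0.04 F [0.04 0.65 0.09] t 11.3
h -4.6 mm  lat y 0.5 tan -0.1 Fn -0.20 F [ 0.35 -0.14  0.02] t 11.5
```

```bash
python3 -m jog '[[[0,0,0.1],[0,0,0],1],[[0,0,0],[0,0,0],1]]' >/dev/null; python3 st.py
```

```text
h -5.7 mm  lat y 0.5 tan -0.1 Fn -0.37 F [ 0.1  0.5 -0.4] t 11.7
```

```bash
python3 -m jog '[[[0,0,0.1],[0,0,0],1],[[0,0,0],[0,0,0],1]]' >/dev/null; python3 st.py
```

```text
h -6.7 mm  lat y 0.5 tan -0.1 Fn 0.33 F [-0.57 -0.85 -0.04] t 11.9
```

```bash
python3 -m jog '[[[0,0,0.1],[0,0,0],1],[[0,0,0],[0,0,0],1]]' >/dev/null; python3 st.py
```

```text
h -7.7 mm  lat y 0.6 tan -0.1 Fn 0.30 F [-0.66  0.2  -0.15] t 12.1
```

```bash
python3 - <<'E'
from station import optics;import cv2,numpy as np
a=optics.snapshot('wrist')
A=cv2.resize(a[170:290,200:360],(800,600),interpolation=cv2.INTER_CUBIC)
cv2.imwrite('pics/w7.png',A)
E
```

```text
(no output)
```

View pics/w7.png

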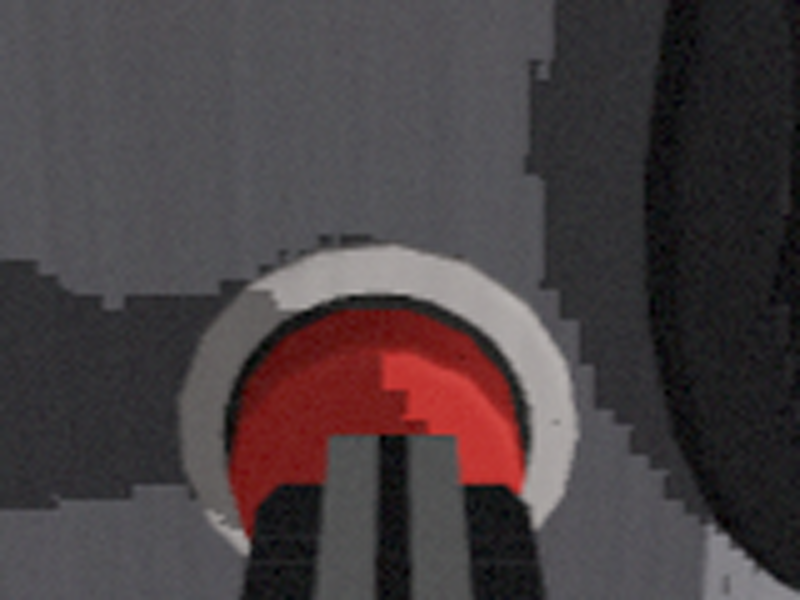

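```bash
python3 -m jog '[[[0,0,0.1],[0,0,0],1],[[0,0,0],[0,0,0],1]]' >/dev/null; python3 st.py
```

```text
h -8.7 mm  lat y 0.5 tan -0.1 Fn 0.61 F [-0.32  0.47  0.53] t 12.35
```

```bash
python3 -m jog '[[[0,0,0.05],[0,0,0],1],[[0,0,0],[0,0,0],1]]' >/dev/null; python3 st.py
```

```text
h -9.1 mm  lat y 0.6 tan -0.1 Fn -0.84 F [ 1.04  0.19 -0.24] t 12.55
```

```bash
python3 -m jog '[[[0,0,0.05],[0,0,0],1],[[0,0,0],[0,0,0],1]]' >/dev/null; python3 st.py
```

```text
h -9.6 mm  lat y 0.6 tan -0.1 Fn -0.38 F [0.81 0.19 0.17] t 12.75
```

```bash
python3 -m jog '[[[0,0,0.05],[0,0,0],1],[[0,0,0],[0,0,0],1]]' >/dev/null; python3 st.py
```

```text
h -10.1 mm  lat y 0.5 tan -0.1 Fn 0.08 F [-0.13  0.36 -0.  ] t 12.95
```

```bash
python3 -m jog '[[[0,0,0.05],[0,0,0],1],[[0,0,0],[0,0,0],1]]' >/dev/null; python3 st.py
```

```text
h -10.6 mm  lat y 0.5 tan -0.1 Fn -0.35 F [ 0.12  0.1  -0.36] t 13.15
```

```bash
python3 -m jog '[[[0,0,0.05],[0,0,0],1],[[0,0,0],[0,0,0],1]]' >/dev/null; python3 st.py
```

```text
h -11.1 mm  lat y 0.6 tan -0.1 Fn 0.24 F [-0.61  0.42 -0.19] t 13.35
```

```bash
python3 -m jog '[[[0,0,0.05],[0,0,0],1],[[0,0,0],[0,0,0],1]]' >/dev/null; python3 st.py
```

```text
h -11.6 mm  lat y 0.6 tan -0.1 Fn 0.30 F [ 0.   -0.3   0.39] t 13.55
```

```bash
python3 -m jog '[[[0,0,0.05],[0,0,0],1],[[0,0,0],[0,0,0],1]]' >/dev/null; python3 st.py
```

```text
h -12.1 mm  lat y 0.6 tan -0.1 Fn -0.36 F [-0.02  0.55 -0.48] t 13.75
```

```bash
python3 -m jog '[[[0,0,0.05],[0,0,0],1],[[0,0,0],[0,0,0],1]]' >/dev/null; python3 st.py
```

```text
h -12.6 mm  lat y 0.6 tan -0.1 Fn -0.85 F [ 1.04  0.1  -0.26] t 13.95
```

```bash
python3 - <<'E'
from station import optics;import cv2,numpy as np
a=optics.snapshot('wrist')
b=optics.snapshot('scene');c=optics.snapshot('top')
cv2.imwrite('pics/w8.png',a)
B=np.hstack([cv2.resize(b[175:245,290:360],(400,400),interpolation=cv2.INTER_CUBIC),cv2.resize(c[205:275,270:340],(400,400),interpolation=cv2.INTER_CUBIC)])
cv2.imwrite('pics/s8c.png',B)
E
```

```text
(no output)
```

View pics/w8.png

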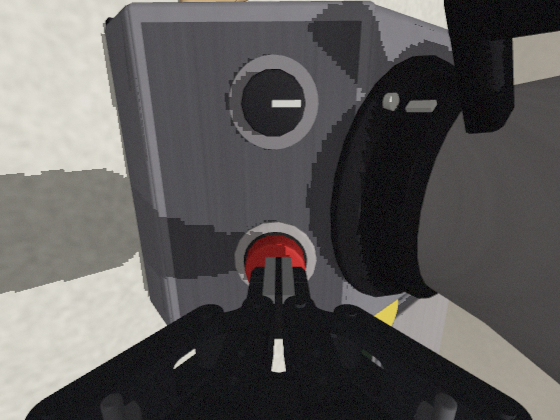

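View pics/s8c.png

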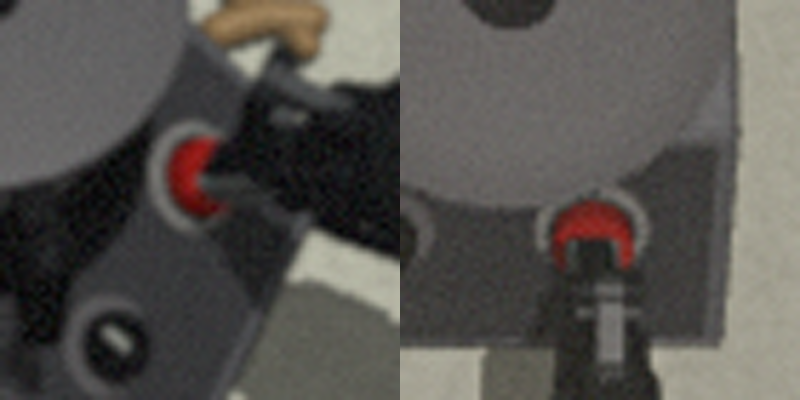

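```bash
python3 -m jog '[[[0,0,0.05],[0,0,0],1],[[0,0,0],[0,0,0],1]]' >/dev/null; python3 st.py; python3 - <<'E'
from plan import *
from station import optics
from fit import proj
p,R,s=cur();T=optics.calibration("wrist");K=T["intrinsics"];M=np.eye(4);M[:3,:3]=R.as_matrix();M[:3,3]=p;Mi=np.linalg.inv(M@T["T_tool_cam"])
P=np.array([.4924,-.081,.1065])+.004*np.array([-.63,0,.777]);q=Mi[:3,:3]@P+Mi[:3,3];q=K@[q[0],-q[1],-q[2]];print(q[:2]/q[2])
P=P+[0,.086,0];q=Mi[:3,:3]@P+Mi[:3,3];q=K@[q[0],-q[1],-q[2]];print(q[:2]/q[2])
f=least=None
from scipy.optimize import least_squares
f=least_squares(lambda P:np.r_[proj("scene",P)-[290+207/5.714,175+182/5.714],proj("top",P)-[270+192/5.714,205+240/5.714]],p)
print(f.x,f.fun,(R.inv().apply(f.x-p)*1e3).round(1))
E
```

```text
h -13.1 mm  lat y 0.6 tan -0.1 Fn 0.49 F [-0.87  0.79 -0.07] t 14.3
[276.86768764 260.20960923]
[276.9478029  103.80596826]
[ 0.48343216 -0.083273    0.10109105] [-0.09747571 -0.01769476  0.02628902  0.09157934] [ -2.7 -10.3 -14.6]
```

```bash
python3 - <<'E'
import cv2,numpy as np
from station import optics
a=optics.snapshot('wrist')
cv2.imwrite('pics/w9.png',cv2.resize(a[200:320,200:360],(800,600),interpolation=cv2.INTER_CUBIC))
E
```

```text
(no output)
```

View pics/w9.png

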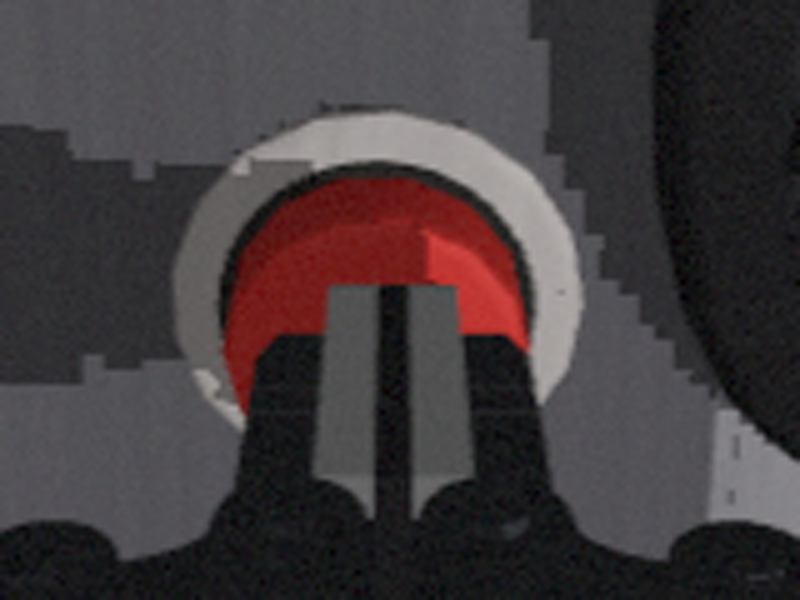

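```bash
python3 -m jog '[[[0,0,0.1],[0,0,0],1],[[0,0,0],[0,0,0],1]]' >/dev/null; python3 st.py
```

```text
h -14.2 mm  lat y 0.6 tan -0.1 Fn 0.00 F [-0.33 -0.52 -0.26] t 14.55
```

```bash
python3 -m jog '[[[0,0,0.1],[0,0,0],1],[[0,0,0],[0,0,0],1]]' >/dev/null; python3 st.py
```

```text
h -15.1 mm  lat y 0.6 tan -0.1 Fn 2.53 F [-1.64 -1.01  1.93] t 14.75
```

```bash
python3 -m jog '[[[0,0,0.1],[0,0,0],1],[[0,0,0],[0,0,0],1]]' >/dev/null; python3 st.py
```

```text
h -16.1 mm  lat y 0.6 tan -0.1 Fn 3.71 F [-2.44  0.23  2.8 ] t 14.95
```

```bash
python3 -m jog '[[[0,0,0.1],[0,0,0],1],[[0,0,0],[0,0,0],1]]' >/dev/null; python3 st.py
```

```text
h -17.2 mm  lat y 0.6 tan -0.1 Fn 2.50 F [-1.76  1.04  1.79] t 15.15
```

```bash
python3 -m jog '[[[0,0,0.1],[0,0,0],1],[[0,0,0],[0,0,0],1]]' >/dev/null; python3 st.py
```

```text
h -18.2 mm  lat y 0.6 tan -0.1 Fn 3.36 F [-2.4  -0.49  2.38] t 15.35
```

```bash
python3 -m jog '[[[0,0,0.05],[0,0,0],1],[[0,0,0],[0,0,0],1]]' >/dev/null; python3 st.py
```

```text
h -18.6 mm  lat y 0.6 tan -0.1 Fn 4.06 F [-3.3   0.3   2.55] t 15.55
```

```bash
python3 -m jog '[[[0,0,0.05],[0,0,0],1],[[0,0,0],[0,0,0],1]]' >/dev/null; python3 st.py
```

```text
h -19.1 mm  lat y 0.6 tan -0.1 Fn 4.14 F [-1.97  0.37  3.73] t 15.75
```

```bash
python3 -m jog '[[[0,0,0.05],[0,0,0],1],[[0,0,0],[0,0,0],1]]' >/dev/null; python3 st.py;python3 -m jog '[[[0,0,0],[0,0,0],1],[[0,0,0],[0,0,0],1]]' >/dev/null; python3 st.py
```

```text
h -19.6 mm  lat y 0.6 tan -0.1 Fn 4.31 F [-2.95  0.38  3.15] t 15.95
h -19.6 mm  lat y 0.6 tan -0.1 Fn 5.02 F [-2.61  0.91  4.35] t 16.15
```

```bash
python3 -m jog '[[[0,0,-0.5],[0,0,0],1],[[0,0,-1.5],[0,0,0],1],[[0,0,-3],[0,0,0],1],[[0,0,-3.5],[0,0,0],1],[[0,0,0],[0,0,0],1]]'; python3 st.py
python3 - <<'E'
from plan import *
from station import optics
import cv2
p,R,s=cur();np.savez("w10.npz",p=p,R=R.as_matrix())
a=optics.snapshot("wrist");cv2.imwrite("pics/w10.png",a)
ph=np.deg2rad(148);pos=np.array([.579+.105*np.cos(ph),-.0445+.105*np.sin(ph),.34])
e=np.array([np.cos(ph),np.sin(ph),0]);Rt=mat(e,[np.sin(ph),-np.cos(ph),0])
print(Rt.as_matrix().round(2),pos)
rows([(np.array([p[0],p[1],.34]),Rn.from_rotvec((Rt*R.inv()).as_rotvec()*.6)*R),(pos,Rt)],1)
E
```

```text
clock: 16.65
tool_pos: [0.4511, -0.0813, 0.1609]
tcp_rot: [0.237, 0.665, 0.667, 0.238]
ft_force: [0.8, -1.2, 0.4]
grip_width: -0.001
h 68.3 mm  lat y -0.3 tan 2.2 Fn -0.24 F [ 0.84 -1.19  0.37] t 16.65
[[-0.85  0.53  0.  ]
 [ 0.53  0.85  0.  ]
 [ 0.    0.   -1.  ]] [0.48995495 0.01114152 0.34      ]
10
[[[0.01,1.89,-2.33],[0.062,0.034,-0.097],1],[[-0.09,1.73,-2.45],[0.062,0.034,-0.097],1],[[-0.16,1.57,-2.56],[0.062,0.034,-0.097],1],[[-0.21,1.38,-2.65],[0.062,0.034,-0.097],1],[[-0.25,1.19,-2.74],[0.062,0.034,-0.097],1],[[-0.26,0.99,-2.82],[0.062,0.034,-0.097],1],[[1.33,2.07,0.46],[0.063,0.034,-0.097],1],[[1.11,2.22,0.37],[0.063,0.034,-0.097],1],[[0.88,2.33,0.26],[0.063,0.034,-0.097],1],[[0.64,2.42,0.14],[0.063,0.034,-0.097],1]]
```

View pics/w10.png

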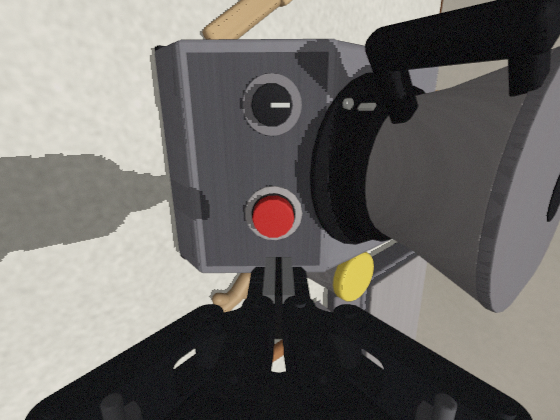

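```bash
python3 -m jog '[[[0,1.9,-2.3],[0.062,0.034,-0.097],1],[[-0.1,1.7,-2.4],[0.062,0.034,-0.097],1],[[-0.2,1.6,-2.6],[0.062,0.034,-0.097],1],[[-0.2,1.4,-2.6],[0.062,0.034,-0.097],1],[[-0.3,1.2,-2.7],[0.062,0.034,-0.097],1],[[-0.3,1,-2.8],[0.062,0.034,-0.097],1],[[1.3,2.1,0.5],[0.063,0.034,-0.097],1],[[1.1,2.2,0.4],[0.063,0.034,-0.097],1],[[0.9,2.3,0.3],[0.063,0.034,-0.097],1],[[0.6,2.4,0.1],[0.063,0.034,-0.097],1],[[0,0,0],[0,0,0],1]]'
python3 - <<'E'
from plan import *
from station import optics
import cv2
p,R,s=cur();np.savez("w11.npz",p=p,R=R.as_matrix());print(R.as_matrix().round(3),s["joints"].round(2))
cv2.imwrite("pics/w11.png",optics.snapshot("wrist"));t=optics.snapshot("top");cv2.imwrite("pics/t11.png",cv2.resize(t[145:280,170:420],None,fx=3.2,fy=3.2,interpolation=cv2.INTER_CUBIC))
E
```

```text
clock: 17.8
tool_pos: [0.4957, 0.0129, 0.3304]
tcp_rot: [-0.002, 0.273, 0.962, -0.001]
ft_force: [-0.1, -0.1, -0.9]
grip_width: 0.001
[[-0.85   0.526 -0.005]
 [ 0.526  0.85  -0.001]
 [ 0.004 -0.003 -1.   ]] [ 0.03  0.19  0.11  1.49 -0.    0.58]
```

View pics/w11.png

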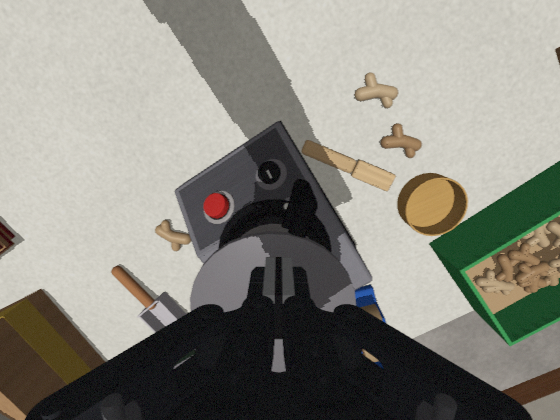

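View pics/t11.png

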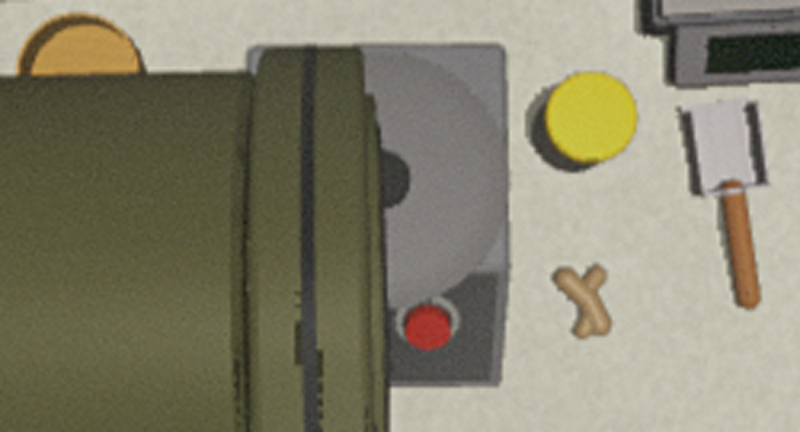

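```bash
python3 - <<'E'
import cv2,numpy as np
a=cv2.imread("pics/w11.png")[160:270,210:360]
a=np.clip(a.astype(float)*2.2,0,255).astype(np.uint8)
cv2.imwrite("pics/w11c.png",cv2.resize(a,None,fx=5,fy=5,interpolation=cv2.INTER_CUBIC))
from plan import *; from station import optics; from fit import world
W=np.load("w11.npz");T=optics.calibration("wrist");K=T["intrinsics"];M=np.eye(4);M[:3,:3]=W["R"];M[:3,3]=W["p"];Mi=np.linalg.inv(M@T["T_tool_cam"])
def pw(P):
    p=Mi[:3,:3]@P+Mi[:3,3];q=K@np.array([p[0],-p[1],-p[2]]);return ((q[:2]/q[2]-[210,160])*5).round()
P=[.579,-.0445,.006]
for a in(0,.05,.1,.15,.2):
    th=np.deg2rad(135)-a
    print(a,[pw(world(P,(r*np.cos(th),r*np.sin(th),z))) for r,z in((.105,.178),(.105,.262),(.116,.262),(.094,.262))])
print("sw",pw(np.array([.4924,-.081,.1065])),"lid front",pw(world(P,(-.08,0,.267))),"lid left",pw(world(P,(-.0566,.0566,.267))))
E
```

```text
0 [array([424., 134.]), array([448., 252.]), array([464., 192.]), array([432., 311.])]
0.05 [array([446., 140.]), array([477., 260.]), array([497., 200.]), array([458., 318.])]
0.1 [array([468., 147.]), array([506., 268.]), array([529., 210.]), array([484., 325.])]
0.15 [array([490., 155.]), array([535., 278.]), array([561., 221.]), array([509., 334.])]
0.2 [array([511., 164.]), array([562., 289.]), array([592., 234.]), array([534., 344.])]
sw [ 49. 240.] lid front [ 68. 449.] lid left [414. 395.]
```

View pics/w11c.png

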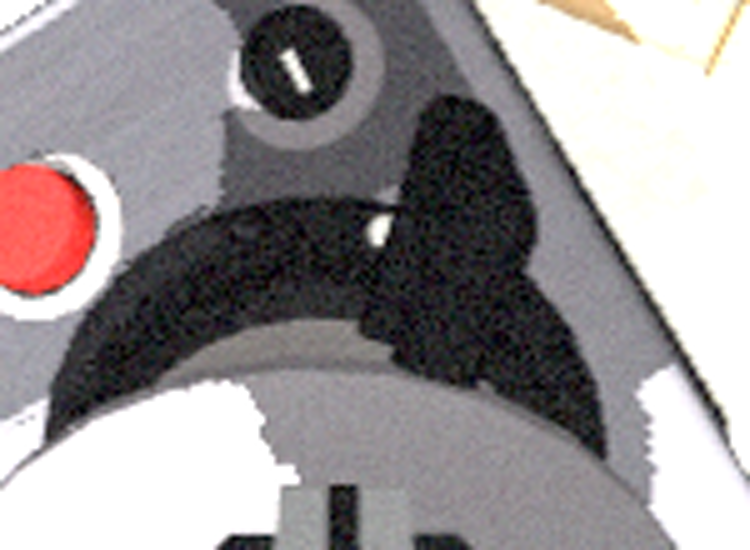

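```bash
python3 -m jog '[[[0.4,-0.6,0],[0,0,0],1],[[0,0,1.5],[0,0,0],1],[[0,0,1.5],[0,0,0],1],[[0,0,0],[0,0,0],1]]'
python3 -m jog '[[[0,0,1],[0,0,0],1],[[0,0,1],[0,0,0],1],[[0,0,0],[0,0,0],1]]'
python3 -m jog '[[[0,0,0.8],[0,0,0],1],[[0,0,0.6],[0,0,0],1],[[0,0,0],[0,0,0],1]]'
cat > jar.py <<'E'
from plan import *
p,R,s=cur();c=np.array([.579,-.0445]);d=p[:2]-c;th=np.rad2deg(np.arctan2(d[1],d[0]))-.35
e=d/np.linalg.norm(d);t=np.array([e[1],-e[0]]);x=R.as_matrix()[:,0]
F=s["ft_force"]
print("r %.1f phi %.1f z %.1f xdir %.1f Ft %.1f Fr %.1f Fz %.1f t %.2f q"%(np.hypot(*d)*1e3,th,p[2]*1e3,np.rad2deg(np.arctan2(x[1],x[0])),F[:2]@t,F[:2]@e,F[2],s["clock"]),s["joints"].round(2))
E
python3 jar.py
```

```text
clock: 18.3
tool_pos: [0.4829, 0.0052, 0.3033]
tcp_rot: [-0.001, 0.278, 0.961, -0.001]
ft_force: [0.0, -0.3, 0.1]
grip_width: -0.002
clock: 18.6
tool_pos: [0.4843, 0.0062, 0.2833]
tcp_rot: [-0.0, 0.277, 0.961, -0.001]
ft_force: [-1.0, -0.8, -0.2]
grip_width: -0.002
clock: 18.9
tool_pos: [0.4848, 0.0066, 0.2695]
tcp_rot: [-0.0, 0.276, 0.961, -0.001]
ft_force: [-0.3, -0.0, 0.9]
grip_width: 0.0
r 107.2 phi 151.2 z 269.5 xdir 147.9 Ft -0.2 Fr 0.2 Fz 0.9 t 18.90 q [ 0.01  0.17 -0.08  1.33 -0.    0.57]
```

```bash
python3 - <<'E'
from plan import *
from station import optics
import cv2
c=optics.snapshot("wrist")
cv2.imwrite("pics/w12.png",np.clip(c.astype(float)*1.6,0,255).astype(np.uint8))
s=optics.snapshot("scene")
cv2.imwrite("pics/s12.png",cv2.resize(s[130:275,215:415],None,fx=4,fy=4,interpolation=cv2.INTER_CUBIC))
E
```

```text
(no output)
```

View pics/w12.png

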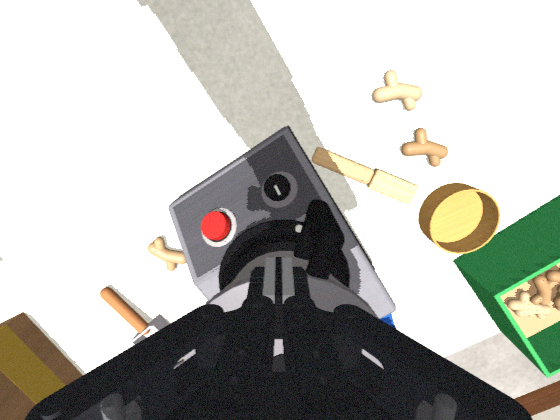

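View pics/s12.png

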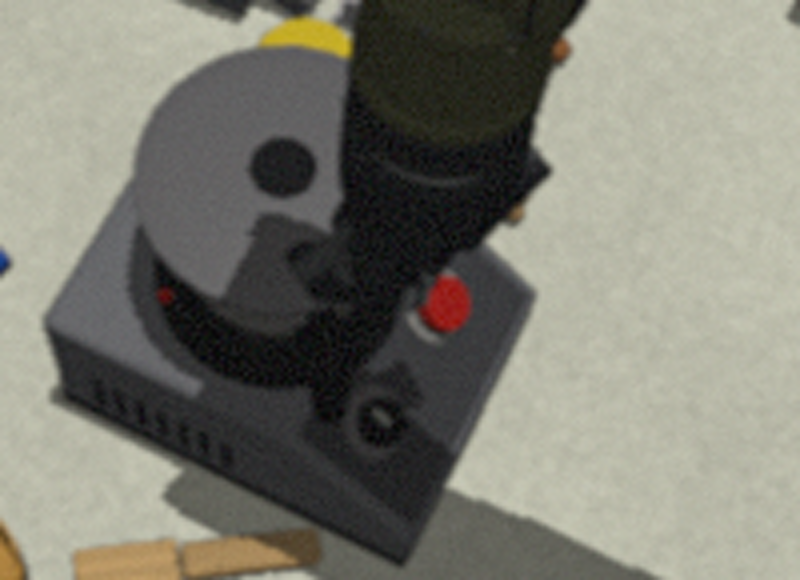

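```bash
python3 -m jog '[[[-0.2,0,0],[0,0,-0.06],1],[[-0.03,0.73,0],[0,0,0.07],1],[[-0.03,0.73,0],[0,0,0.07],1],[[0,0,0],[0,0,0],1]]' >/dev/null; python3 jar.py
python3 -m jog '[[[-0.03,0.73,0],[0,0,0.07],1],[[-0.03,0.73,0],[0,0,0.07],1],[[0,0,0],[0,0,0],1]]' >/dev/null; python3 jar.py
```

```text
r 104.3 phi 142.7 z 270.7 xdir 143.4 Ft 0.4 Fr 0.4 Fz -0.8 t 19.40 q [ 0.04  0.19 -0.05  1.33 -0.    0.68]
r 104.2 phi 134.9 z 270.5 xdir 135.4 Ft -0.9 Fr 0.3 Fz -0.3 t 19.70 q [ 0.06  0.21 -0.03  1.34 -0.    0.84]
```

```bash
python3 -m jog '[[[-0.03,0.73,0],[0,0,0.07],1],[[-0.03,0.73,0],[0,0,0.07],1],[[0,0,0],[0,0,0],1]]' >/dev/null; python3 jar.py
python3 -c "
from station import optics;import cv2,numpy as np
s=optics.snapshot('scene')
w=optics.snapshot('wrist')[130:330,180:400]
cv2.imwrite('pics/s13.png',np.hstack([cv2.resize(s[140:250,240:350],(400,400)),cv2.resize(np.clip(w.astype(float)*1.6,0,255).astype(np.uint8),(400,400))]))"
```

```text
r 104.1 phi 127.0 z 270.4 xdir 127.4 Ft 1.0 Fr 0.0 Fz 1.1 t 20.00 q [ 0.08  0.23 -0.    1.34 -0.    0.99]
```

View pics/s13.png

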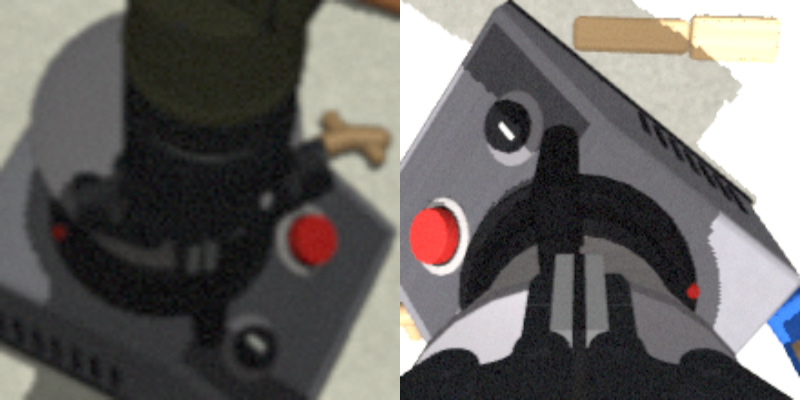

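```bash
python3 -m jog '[[[-0.03,-0.73,0],[0,0,-0.07],1],[[-0.03,-0.73,0],[0,0,-0.07],1],[[-0.03,-0.73,0],[0,0,-0.07],1],[[-0.03,-0.73,0],[0,0,-0.07],1],[[-0.03,-0.73,0],[0,0,-0.07],1],[[-0.03,-0.73,0],[0,0,-0.07],1],[[0,0,0],[0,0,0],1]]' >/dev/null; python3 jar.py
python3 -m jog '[[[0,0,1],[0,0,0],1],[[0,0,1],[0,0,0],1],[[0,0,1],[0,0,0],1],[[0,0,0],[0,0,0],1]]' >/dev/null; python3 jar.py
python3 -m jog '[[[0,0,1],[0,0,0],1],[[0,0,0.6],[0,0,0],1],[[0,0,0],[0,0,0],1]]' >/dev/null; python3 jar.py
```

```text
r 104.5 phi 151.9 z 270.7 xdir 151.4 Ft 0.5 Fr 0.0 Fz 0.5 t 20.80 q [ 0.01  0.17 -0.07  1.33 -0.    0.51]
r 105.5 phi 151.5 z 238.2 xdir 151.3 Ft -0.1 Fr -0.6 Fz -0.1 t 21.20 q [ 0.01  0.18 -0.14  1.25 -0.    0.51]
r 104.8 phi 151.4 z 223.4 xdir 151.3 Ft -0.0 Fr 0.7 Fz 0.7 t 21.50 q [ 0.01  0.19 -0.18  1.21 -0.    0.51]
```

```bash
python3 -m jog '[[[0,0,0.7],[0,0,0],1],[[0,0,0],[0,0,0],1]]' >/dev/null; python3 jar.py
python3 -c "
from station import optics;import cv2,numpy as np
s=optics.snapshot('scene')
w=optics.snapshot('wrist')[130:330,180:400]
cv2.imwrite('pics/s14.png',np.hstack([cv2.resize(s[140:250,240:350],(400,400)),cv2.resize(np.clip(w.astype(float)*1.6,0,255).astype(np.uint8),(400,400))]))"
```

```text
r 104.4 phi 151.3 z 216.8 xdir 151.3 Ft -0.6 Fr 0.4 Fz -0.1 t 21.70 q [ 0.01  0.19 -0.19  1.19 -0.    0.51]
```

View pics/s14.png

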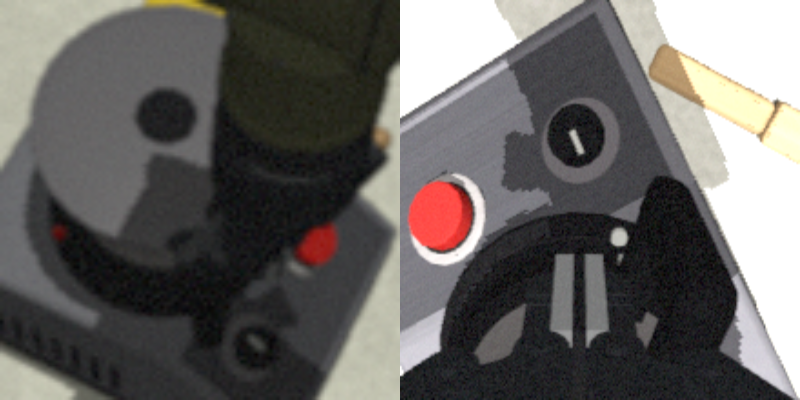

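```bash
python3 -m jog '[[[-0.03,0.73,0],[0,0,0.07],1],[[-0.03,0.73,0],[0,0,0.07],1],[[-0.03,0.73,0],[0,0,0.07],1],[[0,0,0],[0,0,0],1]]' >/dev/null; python3 jar.py
python3 -m jog '[[[-0.03,0.73,0],[0,0,0.07],1],[[-0.03,0.73,0],[0,0,0.07],1],[[0,0,0],[0,0,0],1]]' >/dev/null; python3 jar.py
```

```text
r 103.6 phi 138.8 z 217.7 xdir 139.3 Ft 0.1 Fr -0.3 Fz -0.5 t 22.20 q [ 0.05  0.21 -0.16  1.2  -0.    0.76]
r 103.6 phi 130.8 z 217.6 xdir 131.4 Ft -1.0 Fr -1.4 Fz 0.5 t 22.50 q [ 0.07  0.23 -0.13  1.21 -0.    0.91]
```

```bash
python3 -c "
from station import optics;import cv2,numpy as np
s=optics.snapshot('scene')
w=optics.snapshot('wrist')[130:330,180:400]
cv2.imwrite('pics/s15.png',np.hstack([cv2.resize(s[140:250,240:350],(400,400)),cv2.resize(np.clip(w.astype(float)*1.6,0,255).astype(np.uint8),(400,400))]))"
```

```text
(no output)
```

View pics/s15.png

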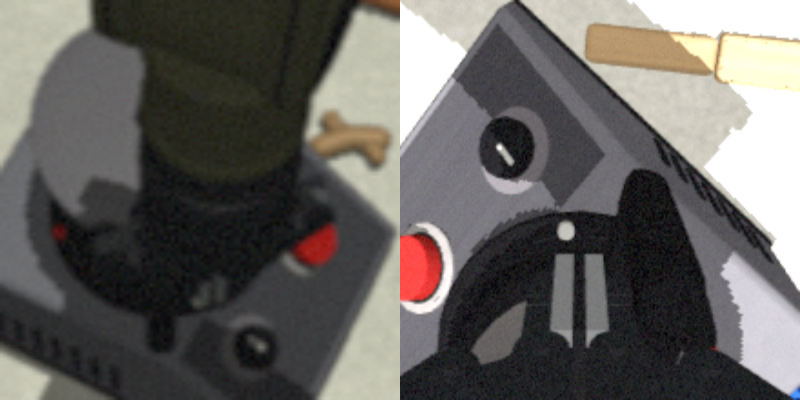

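```bash
python3 -m jog '[[[-0.02,0.73,0],[0,0,0.07],1],[[-0.02,0.73,0],[0,0,0.07],1],[[-0.02,0.73,0],[0,0,0.07],1],[[-0.02,0.73,0],[0,0,0.07],1],[[-0.02,0.73,0],[0,0,0.07],1],[[-0.02,0.73,0],[0,0,0.07],1]]' >/dev/null; python3 jar.py
python3 -m jog '[[[-0.02,0.73,0],[0,0,0.07],1],[[-0.02,0.73,0],[0,0,0.07],1],[[-0.02,0.73,0],[0,0,0.07],1],[[-0.02,0.73,0],[0,0,0.07],1],[[0,0,0],[0,0,0],1]]' >/dev/null; python3 jar.py
```

```text
r 103.5 phi 107.5 z 217.4 xdir 107.1 Ft -2.4 Fr -0.6 Fz 1.7 t 23.20 q [ 0.1   0.3  -0.04  1.23 -0.    1.37]
r 103.9 phi 90.6 z 217.3 xdir 91.2 Ft -0.4 Fr 0.4 Fz 0.1 t 23.70 q [ 0.1   0.35  0.04  1.26 -0.    1.65]
```

```bash
python3 -c "
from station import optics;import cv2,numpy as np
s=optics.snapshot('scene')
w=optics.snapshot('wrist')[130:330,180:400]
cv2.imwrite('pics/s16.png',np.hstack([cv2.resize(s[140:250,240:350],(400,400)),cv2.resize(np.clip(w.astype(float)*1.6,0,255).astype(np.uint8),(400,400))]))"
```

```text
(no output)
```

View pics/s16.png

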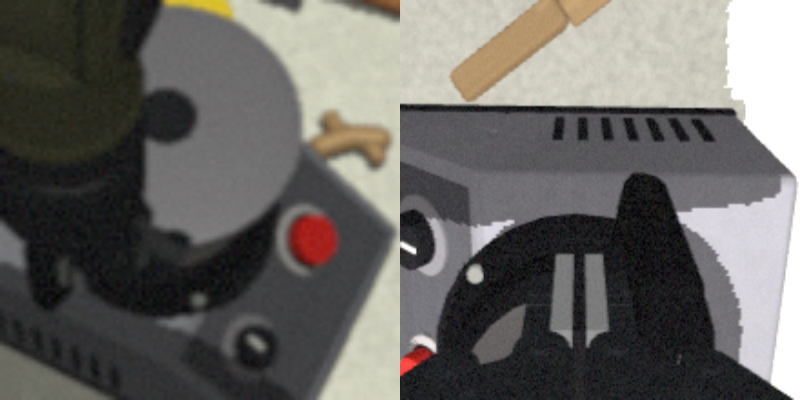

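Handle is following. Continuing through the detent, more slowly.

```bash
python3 -m jog '[[[-0.02,0.73,0],[0,0,0.07],1],[[-0.02,0.73,0],[0,0,0.07],1],[[-0.02,0.73,0],[0,0,0.07],1],[[0,0,0],[0,0,0],1]]' >/dev/null; python3 jar.py
python3 -m jog '[[[-0.01,0.37,0],[0,0,0.035],1],[[-0.01,0.37,0],[0,0,0.035],1],[[-0.01,0.37,0],[0,0,0.035],1]]' >/dev/null; python3 jar.py
python3 -m jog '[[[-0.01,0.37,0],[0,0,0.035],1],[[-0.01,0.37,0],[0,0,0.035],1]]' >/dev/null; python3 jar.py
python3 -m jog '[[[-0.01,0.37,0],[0,0,0.035],1],[[-0.01,0.37,0],[0,0,0.035],1]]' >/dev/null; python3 jar.py
```

```text
r 104.4 phi 80.9 z 217.1 xdir 79.2 Ft -5.3 Fr -0.5 Fz 2.9 t 24.20 q [0.1  0.39 0.09 1.28 0.   1.86]
r 104.7 phi 76.9 z 217.2 xdir 73.2 Ft -12.2 Fr 2.9 Fz 4.5 t 24.50 q [0.09 0.4  0.12 1.3  0.   1.96]
r 104.1 phi 70.7 z 217.2 xdir 69.2 Ft -5.3 Fr 0.1 Fz -0.4 t 24.70 q [0.09 0.42 0.14 1.3  0.   2.02]
r 103.7 phi 65.2 z 217.4 xdir 65.1 Ft -0.9 Fr 0.3 Fz 0.1 t 24.90 q [ 0.08  0.43  0.16  1.3  -0.    2.09]
```

```bash
python3 -m jog '[[[-0.01,0.37,0],[0,0,0.035],1],[[-0.01,0.37,0],[0,0,0.035],1]]' >/dev/null; python3 jar.py
python3 -m jog '[[[-0.01,0.37,0],[0,0,0.035],1],[[-0.01,0.37,0],[0,0,0.035],1]]' >/dev/null; python3 jar.py
python3 -c "
from station import optics;import cv2,numpy as np
s=optics.snapshot('scene')
w=optics.snapshot('wrist')[130:330,180:400]
cv2.imwrite('pics/s17.png',np.hstack([cv2.resize(s[140:250,240:350],(400,400)),cv2.resize(np.clip(w.astype(float)*1.6,0,255).astype(np.uint8),(400,400))]))"
```

```text
r 103.9 phi 60.8 z 217.6 xdir 61.1 Ft -1.4 Fr 0.2 Fz 0.0 t 25.10 q [ 0.07  0.44  0.18  1.31 -0.    2.15]
r 104.2 phi 58.6 z 217.4 xdir 57.2 Ft -13.6 Fr 2.8 Fz 3.4 t 25.30 q [0.07 0.45 0.2  1.32 0.   2.21]
```

View pics/s17.png

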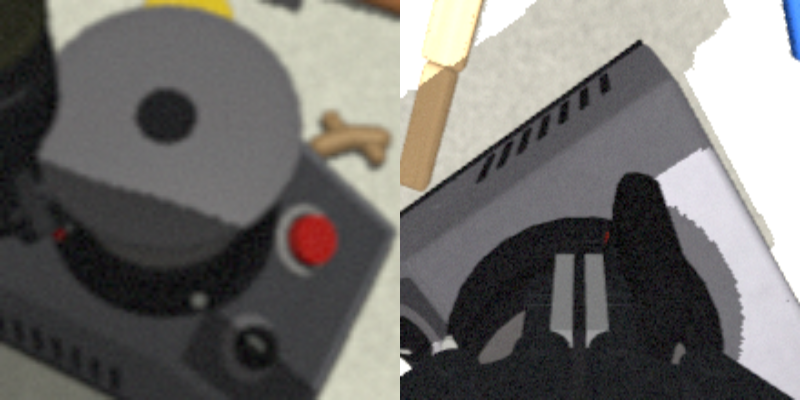

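```bash
python3 -m jog '[[[0,-0.7,0],[0,0,0],1],[[0,-1,0],[0,0,0],1],[[0,0,-3],[0,0,0],1],[[0,0,-4],[0,0,0],1],[[0,0,-4],[0,0,0],1],[[0,0,0],[0,0,0],1]]'; python3 jar.py
python3 - <<'E'
from plan import *
from station import optics
import cv2
p,R,s=cur();np.savez("w18.npz",p=p,R=R.as_matrix())
w=optics.snapshot("wrist");cv2.imwrite("pics/w18.png",np.clip(w.astype(float)*1.6,0,255).astype(np.uint8))
P=[.579,-.0445,.006]
from fit import world
T=optics.calibration("wrist");K=T["intrinsics"];M=np.eye(4);M[:3,:3]=R.as_matrix();M[:3,3]=p;Mi=np.linalg.inv(M@T["T_tool_cam"])
def pw(P):
    p=Mi[:3,:3]@P+Mi[:3,3];q=K@np.array([p[0],-p[1],-p[2]]);return (q[:2]/q[2]).round(1)
for a in(1.3,1.4,1.5,1.571):
    th=np.deg2rad(135)-a
    print(a,[pw(world(P,(r*np.cos(th),r*np.sin(th),z))) for r,z in((.105,.178),(.105,.262))])
sw=np.array([.4924,-.081,.1065]);n=np.array([-.63,0,.777])
# path
q1=np.array([.42,-.03,.33]);Rt=swR(.005)
d=(R.inv()*Rt).as_rotvec()
rows([(q1,R*Rn.from_rotvec(d*.7)),(sw+n*.05,Rt)],1)
E
```

```text
clock: 26.0
tool_pos: [0.6239, 0.0522, 0.3341]
tcp_rot: [0.003, 0.878, 0.478, 0.005]
ft_force: [-1.1, -0.9, 0.7]
grip_width: -0.004
r 106.6 phi 64.8 z 334.1 xdir 57.1 Ft -0.6 Fr -1.3 Fz 0.7 t 26.00 q [ 0.08  0.43  0.46  1.59 -0.    2.23]
1.3 [array([283.5, 188.8]), array([286.2, 212.2])]
1.4 [array([292.8, 188.6]), array([298.3, 212. ])]
1.5 [array([302. , 189.3]), array([310.3, 212.9])]
1.571 [array([308.4, 190.4]), array([318.7, 214.3])]
10
[[[-3.59,-2.52,-0.01],[-0.092,0.028,-0.078],1],[[-3.37,-2.78,-0.35],[-0.092,0.028,-0.078],1],[[-3.14,-2.98,-0.7],[-0.092,0.028,-0.078],1],[[-2.87,-3.14,-1.06],[-0.092,0.028,-0.078],1],[[-2.59,-3.23,-1.43],[-0.092,0.028,-0.078],1],[[-1.03,-0.83,3.69],[-0.039,0.012,-0.033],1],[[-1.04,-1.01,3.64],[-0.039,0.012,-0.033],1],[[-1.05,-1.18,3.59],[-0.039,0.012,-0.033],1],[[-1.05,-1.36,3.52],[-0.039,0.012,-0.033],1],[[-1.04,-1.53,3.45],[-0.039,0.012,-0.033],1]]
```

View pics/w18.png

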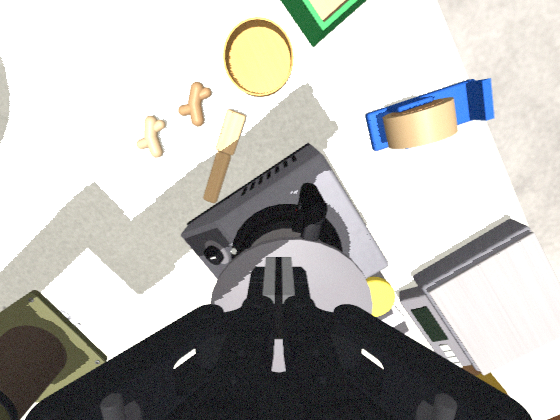

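```bash
python3 -m jog '[[[-3.6,-2.5,-0.3],[-0.092,0.028,-0.078],1],[[-3.4,-2.8,-0.3],[-0.092,0.028,-0.078],1],[[-3.1,-3,-0.7],[-0.092,0.028,-0.078],1],[[-2.9,-3.1,-1.1],[-0.092,0.028,-0.078],1],[[-2.6,-3.2,-1.4],[-0.092,0.028,-0.078],1],[[0,0,0],[0,0,0],1]]'
python3 - <<'E'
from plan import *
sw=np.array([.4924,-.081,.1065]);n=np.array([-.63,0,.777]);print(cur()[2]["joints"].round(2))
rows([(sw+n*.03,swR(.005))],1)
E
```

```text
clock: 26.65
tool_pos: [0.4071, -0.0276, 0.3234]
tcp_rot: [0.16, 0.75, 0.621, 0.161]
ft_force: [0.1, -0.7, -1.3]
grip_width: -0.002
[-0.05 -0.34 -0.51  0.95 -0.02  1.7 ]
5
[[[-0.98,-0.34,4.1],[-0.044,0.013,-0.035],1],[[-1.01,-0.56,4.07],[-0.044,0.013,-0.035],1],[[-1.04,-0.77,4.03],[-0.044,0.013,-0.035],1],[[-1.06,-0.99,3.97],[-0.044,0.013,-0.035],1],[[-1.07,-1.2,3.91],[-0.044,0.013,-0.035],1]]
```

```bash
python3 -m jog '[[[-1,-0.3,4.1],[-0.044,0.013,-0.035],1],[[-1,-0.6,4.1],[-0.044,0.013,-0.035],1],[[-1,-0.8,4],[-0.044,0.013,-0.035],1],[[-1.1,-1,4],[-0.044,0.013,-0.035],1],[[-1.1,-1.2,3.9],[-0.044,0.013,-0.035],1],[[0,0,0],[0,0,0],1],[[0,0,0],[0,0,0],1]]'
python3 st.py
python3 - <<'E'
from plan import *
sw=np.array([.4924,-.081,.1065]);n=np.array([-.63,0,.777])
rows([(sw+n*-.01,swR(.005))],1)
E
```

```text
clock: 27.35
tool_pos: [0.4888, -0.0793, 0.1377]
tcp_rot: [0.234, 0.666, 0.667, 0.239]
ft_force: [0.1, 0.8, 1.0]
grip_width: 0.003
h 26.5 mm  lat y 1.7 tan 16.8 Fn 0.73 F [0.13 0.77 1.04] t 27.35
1
[[[-0.2,-1.68,3.65],[0.0,-0.004,-0.006],1]]
```

```bash
python3 st.py; python3 -m jog '[[[-0.1,-1.7,0],[0,0,0],1],[[0,0,0],[0,0,0],1],[[0,0,1.5],[0,0,0],1],[[0,0,1.5],[0,0,0],1],[[0,0,0],[0,0,0],1],[[0,0,0],[0,0,0],1]]' >/dev/null;python3 st.py
```

```text
h 26.5 mm  lat y 1.7 tan 16.8 Fn 0.73 F [0.13 0.77 1.04] t 27.35
h -2.6 mm  lat y 0.5 tan 5.7 Fn 0.78 F [0.16 0.15 1.14] t 27.95
```

```bash
python3 -m jog '[[[0,-0.6,0],[0,0,0],1],[[0,0,0.5],[0,0,0],1],[[0,0,0],[0,0,0],1]]' >/dev/null;python3 st.py; python3 -m jog '[[[0,0,0.4],[0,0,0],1],[[0,0,0],[0,0,0],1]]' >/dev/null;python3 st.py
python3 -c "
from station import optics;import cv2
a=optics.snapshot('wrist')
cv2.imwrite('pics/w20.png',cv2.resize(a[180:330,180:380],(800,600),interpolation=cv2.INTER_CUBIC))"
```

```text
h -8.1 mm  lat y 0.4 tan -2.5 Fn -0.16 F [ 0.23 -0.42 -0.02] t 28.25
h -12.4 mm  lat y 0.3 tan -2.2 Fn -0.05 F [-0.36  0.29 -0.36] t 28.45
```

View pics/w20.png

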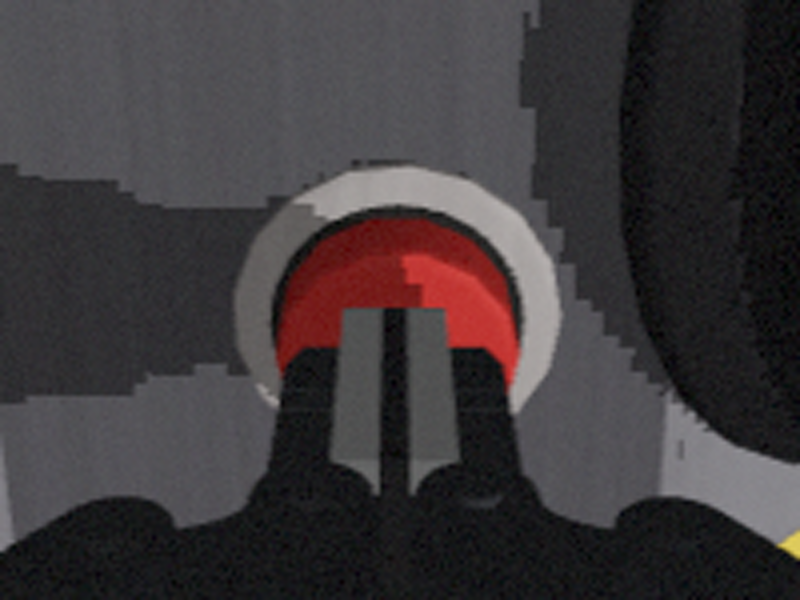

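```bash
python3 -m jog '[[[0,0.2,0.1],[0,0,0],1],[[0,0,0.2],[0,0,0],1],[[0,0,0.2],[0,0,0],1],[[0,0,0],[0,0,0],1]]' >/dev/null;python3 st.py; python3 -m jog '[[[0,0,0.2],[0,0,0],1],[[0,0,0.1],[0,0,0],1],[[0,0,0],[0,0,0],1]]' >/dev/null;python3 st.py
python3 -m jog '[[[0,0,0.1],[0,0,0],1],[[0,0,0.1],[0,0,0],1],[[0,0,0],[0,0,0],1]]' >/dev/null;python3 st.py
```

```text
h -17.2 mm  lat y 0.3 tan 0.3 Fn 3.85 F [-1.19 -0.65  4.  ] t 28.9
h -20.2 mm  lat y 0.3 tan 0.2 Fn 4.47 F [-1.91  0.45  4.2 ] t 29.2
h -22.1 mm  lat y 0.4 tan 0.2 Fn 5.18 F [-2.13 -0.08  4.94] t 29.5
```

```bash
python3 -m jog '[[[0,0,0.05],[0,0,0],1],[[0,0,0],[0,0,0],1]]' >/dev/null;python3 st.py; python3 -m jog '[[[0,0,0.05],[0,0,0],1],[[0,0,0],[0,0,0],1]]' >/dev/null;python3 st.py
```

```text
h -22.6 mm  lat y 0.4 tan 0.3 Fn 6.58 F [-2.81 -0.98  6.19] t 29.7
h -23.1 mm  lat y 0.4 tan 0.3 Fn 5.90 F [-3.34  0.43  4.88] t 29.9
```

```bash
python3 -m jog '[[[0,0,0.05],[0,0,0],1],[[0,0,0],[0,0,0],1]]' >/dev/null;python3 st.py; python3 -m jog '[[[0,0,0.05],[0,0,0],1],[[0,0,0],[0,0,0],1]]' >/dev/null;python3 st.py
```

```text
h -23.4 mm  lat y 0.4 tan 0.2 Fn 11.16 F [-6.55  0.66  9.05] t 30.1
h -23.5 mm  lat y 0.4 tan 0.3 Fn 19.84 F [-1.147e+01 -1.000e-02  1.623e+01] t 30.3
```

```bash
python3 -m jog '[[[0,0,-0.5],[0,0,0],1],[[0,0,-1],[0,0,0],1],[[0,0,0],[0,0,0],1]]' >/dev/null;python3 st.py; python3 -m jog '[[[0,0,0.5],[0,0,0],1],[[0,0,0.2],[0,0,0],1],[[0,0,0],[0,0,0],1],[[0,0,0],[0,0,0],1]]' >/dev/null;python3 st.py;python3 -m jog '[[[0,0,0.1],[0,0,0],1],[[0,0,0],[0,0,0],1]]' >/dev/null;python3 st.py
```

```text
h -8.7 mm  lat y 0.5 tan -0.9 Fn 0.05 F [ 0.16 -0.53  0.2 ] t 30.6
h -16.6 mm  lat y 0.6 tan -0.9 Fn 0.22 F [-0.85  0.35 -0.41] t 31.0
h -17.3 mm  lat y 0.5 tan -0.3 Fn 0.37 F [0.49 0.27 0.87] t 31.2
```

```bash
python3 -m jog '[[[0,0,-1],[0,0,0],1],[[0,0,-3],[0,0,0],1],[[0,0,-4],[0,0,0],1],[[0,0,-4],[0,0,0],1],[[0,0,-4],[0,0,0],1],[[0,0,0],[0,0,0],1]]'
python3 -c "
from station import optics;import cv2
a=optics.snapshot('wrist');t=optics.snapshot('top');s=optics.snapshot('scene')
cv2.imwrite('pics/wf.png',a);cv2.imwrite('pics/tf.png',t);cv2.imwrite('pics/sf.png',s)"
```

```text
clock: 31.8
tool_pos: [0.4015, -0.0825, 0.2217]
tcp_rot: [0.24, 0.664, 0.665, 0.242]
ft_force: [0.9, -1.4, 1.4]
grip_width: -0.001
```

View pics/wf.png

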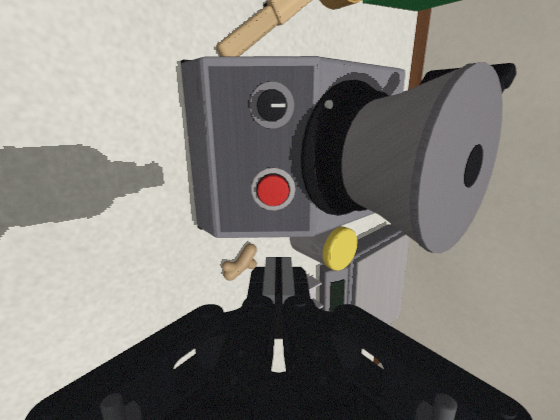

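View pics/tf.png

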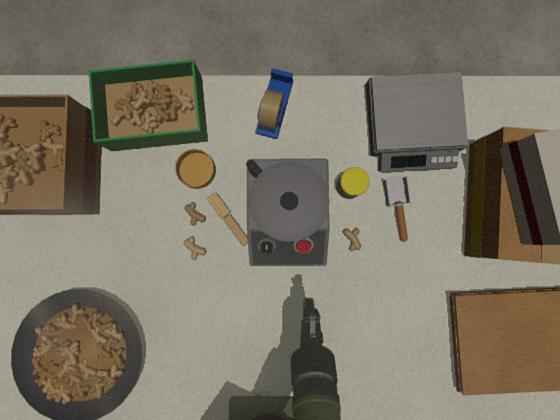

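The final pictures show the handle back left, near (254,167) in the top view. The cap at (273,189) in the wrist view now sits centred and low in its bezel. The other items are where they were at the start, so I'm handing in.

```bash
python3 -c "
from station import order;print(order.close_job())"
```

```text
the job is handed in; nothing more can be done
None
```

The mill is ready: the jar is turned to its locked stop and the power switch is latched on. I handed the job in at about 32 s with the gripper clear of everything. It reports no verdict.

- **Switch at the start:** It was out (off). By touch, the spring force began at about 3 N and rose slowly over 5 mm of travel with no hard stop, so I left it unclicked.
- **Jar:** I pushed the handle round clockwise with the shut fingers. The push peaked at about 12 N over the detent and dropped to about 1 N, then met the stop at about 14 N with the handle at the red dot. A later wrist picture put it at roughly 1.55 rad.
- **Switch on:** I pressed it through the full 9 mm to the end stop (about 20 N) and let go. Touching again 3 mm below its out position met no cap, so it stayed in. The last wrist picture agrees.
- **Other things on the bench:** The last top picture shows them unmoved.

**Disagreement:** The physical tips of the shut fingers turned out about 31 mm behind the stated tool point, so I judged switch depth by touch and travel instead of the calculated height. I also got that offset's sign wrong once, so my first pass at the handle went over it without touching. I lowered the tool and repeated the push.

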